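Lock the filter canister into the vacuum clamp's filter unit

ROBOT

A 7-joint arm with a two-finger parallel gripper is mounted at the origin on the work surface. World frame = base frame: x ahead of the robot, y to its left, z up, the work surface at z = 0. Lengths are in m, angles in rad, forces in N, time in s.
With the tool pointing down it reaches from about 0.35 to 0.9 m from the base axis. Payload 8.1 kg.
Tool frame: the origin (TCP) lies midway between the tips of the shut fingers; the grasp point (between the pads) lies 19 mm behind it; z points along the fingers, y is the line along which they close (so a half turn about z gives the same grasp; the last joint's range is limited). The gripper opens to 92 mm and grips with 3 to 60 N. Pads are 19 mm wide; open, the fingers measure 130 mm over their backs; the gripper's body (75 mm by 190 mm) begins 47 mm behind the grasp point.
Start: joints at [-1.368, 0.434, 0.025, 1.573, -0.012, 1.134, -0.075], TCP at [0.188, 0.596, 0.227] pointing down, gripper open.
Joint ranges: [-2.62, 2.62], [-0.44, 2.09], [-1.27, 1.32], [0.08, 2.57], [-1.32, 4.46], [0.12, 2], [-2.74, 2.74]. Speed limits (rad/s): [2.22, 2.22, 3.01, 3.01, 3.14, 3.14, 3.14].

INTERFACE

Orientations are given as a rotation vector (axis times angle).
In Python, from cell import arm gives the robot as it stands.
- The arm moves only by the tool arm_command, never from a script. Its arguments are lists of equal length, an entry for each row: "dp": the shift along the tool's x, y, z in units of 25 mm (1.0 is 25 mm), a list of three; "angular": the turn, a rotation vector about the tool's x, y, z in units of 0.15 rad (1.0 is 0.15 rad), a list of three; "claw": the opening, from 0 (shut) to 1 (fully open). In form: {"dp": [[x, y, z], ...], "angular": [[rx, ry, rz], ...], "claw": [claw, ...]}. A call has 1 to 10 rows; each row shifts and turns the commanded pose from where the row before left it, along the tool's axes as they then stand; what a row does not reach is not made up. A row lasts 1/10 s, in which the tool goes at most 50 mm and 8.59 degrees, less where a joint would pass 70% of its speed; a pose out of reach is approached as far as the arm can. A call with a number of a shift or a turn outside -1 to 1 is refused whole. A call with a gripper value outside its range is refused whole. The fingers move at their own pace and stop on an object; "force" is the grip in N (left out, the last holds). Time passes only in rows, so rows that do not move let the fingers close. It gives the time, the measured TCP pose, the force, the opening and the grip force at its end, in the units of the state.
- arm.observe(): the state, without advancing time (a new reading comes with each control period).
- arm.get_image(name): name is "side" or "top"; returns a dict with "frame" (384x512x3 uint8, red, green, blue), "z_map" (384x512 float32, m along the optical axis (not along the pixel's ray), 0 where there is no reading), "K" (3x3 intrinsics, pixels), "R" (3x3) and "t" (3): a world point X has camera coordinates R X + t. Camera axes: x right, y down, z forward; pixel columns grow to the right and rows downward; lengths in m; the calibration is good to about 2 mm. A picture is of the moment at which its call begins.
- arm.sign_off(): hands the job in; it is judged then, once.
The state is a dict: "clock": time; "joints": joint angles; "dq": joint speeds; "joint_efforts": joint torques, N m; "position": TCP position; "ee_rot": TCP orientation; "force": force on the tool from outside, world axes, zero at the start; "ft_torque": the same for the moment, N m; "width": opening from 0.0 (shut) to 1.0 (fully open); "gripper_force": force on a finger pad.
Only numpy, scipy, OpenCV 4.12 (cv2) and the standard library are available. Lean on these libraries where they do the work, as an engineer would, in place of code of your own. Each camera call takes 0.05 s, during which the arm holds its last target. There are 200 camera calls.

TASK

One of the two filter heads on the bench's vacuum-clamp unit is empty and its canister is lying in the wooden V cradle. Up-end the canister and fit it neck down in the empty head: lugs in the two slots of the collar, push it down against the spring, turn it a quarter turn clockwise (seen from above) and let it rise until it is locked, upright and fully home, then let go of it. The tools, the tin and the turned piece standing close by stay where they are.

Things in the scene. Friction and masses are not known exactly. Their poses are not given: they have to be found in the camera images.
- canister_center (a point): Loose filter canister, 0.2 to 0.37 kg; point on its axis, half-way along its 105 mm length. Own +z runs from neck to crown. Along z from here: neck -52.5 to -24.5 mm, smooth grey body (diameter 52) to +47.5, then a low straight rib (44 x 8) on the crown to +52.5, lying along x like the lugs. Starts lying in the cradle, z level; stands safely on its neck on the bench, centre 52.5 mm up.
- canister_neck (a point): Centre of the flat end of the canister's bright metal neck, same axes. The neck is 40 mm in diameter (2.5 mm chamfer at the end) and 28 long. Two bayonet lugs stand out from it at +x and -x: tips 27 mm from the axis, 9 wide, from 6 to 14 mm along z from this point.
- empty_collar (a point): Empty filter head; centre of the top face of its collar, 65 mm above the bench, z up. Dark round casting, diameter 71, bright collar ring with a 44 mm hole. Two open slots (13 mm wide inside, 17 outside, out to 29 mm radius) cut the ring at +y and -y, a small cast pointer outside each. The lip is 9 mm thick; under it at +x and -x are locking notches 4 mm deep with a stop just past them.
- plate_top (a point): Top centre of the sprung steel plate inside the empty head, 11.5 mm below the collar top when free; the neck's end pushes it down (800 N/m, 3 N when first met, 9 N with the canister locked, 14 N pressed for turning). The lugs pass under the lip with the neck's end 23 to 26.5 mm (solid stop) below the collar top: aim for 25.
- full_collar (a point): The same point of the other, identical head, which holds a fixed, locked canister: an obstacle of diameter 52 reaching 86 mm above this point, 115 mm from the empty head. It shows the finished state: centre 33.5 mm above the collar top. The turn goes clockwise seen from above, 90 degrees, from the canister's x along the collar's y to its x along the collar's x; let go, it rises 6 mm into the notches.
- unit: Fixed vacuum filter unit carrying both heads, same axes as them; origin under its footprint on the bench, x -70 to +80, y -165 to +165 mm. Heads at x = -10, y = +57.5 and -57.5. Gauge at y = +150, ball valve with flat lever at y = -150, both at most 136 mm above the bench; a pipe 43 mm high along the back (x = +62).
- cradle: Fixed wooden V cradle; origin under the centre of its base board (130 along x, 90 along y, 12 thick). Two V blocks, 46 mm across and at most 40 mm above the bench, hold the canister with its axis along this x, 52 mm above the bench, neck towards +x. Beside the canister is free air down to the board.
- baluster_center (a point): Bystander: turned wooden baluster standing beyond the neck end of the cradle, 176 mm high, diameter 56; point on its axis half-way up.
- wax_tin_center (a point): Bystander: plain steel tin beside the cradle, diameter 78 mm, 46 high; the point is its centre.
- mallet_center (a point): Bystander: round carver's mallet standing on its head, handle up, 224 mm high, diameter 84 up to 106 mm, handle 30; point on its axis half-way up.
- gouge_center (a point): Bystander: carving gouge lying in front of the filter unit, 228 mm long, 24 high; point at the ferrule, 12 above the bench; blade 113 mm along its +x, handle 115 mm along its -x.
There are look-alikes about, which are no part of the job. Leave any green look-alike of the part that bears canister_center alone.

How it is judged:
On the way, in this order (a step that is already met when the one before it is completed fails the run):
1. the canister is up-ended: neck down, within about 11 degrees of upright (angle between canister_center's own z axis and vertical below 0.2 rad), for 0.2 s.
2. the neck is in the collar of the empty head and pushed down against the spring so far that the lugs are below the lip (horizontal distance between canister_center and empty_collar below 0.006 m and z of canister_center in the frame of empty_collar below 0.0295 m), for 0.1 s.
3. it is turned, the lugs within 8 degrees of the locking notches (horizontal distance between canister_center and empty_collar below 0.006 m and angle between the x axis of canister_center and the x axis of empty_collar, either way round below 0.14 rad and z of canister_center in the frame of empty_collar below 0.036 m), for 0.1 s.
At the end, for the whole second after the job is handed in: The canister sits locked in the empty head, let go: lugs risen into the notches (its centre 31.5 to 36 mm above the collar's top face), within 5 mm of the head's axis, lugs within 8 degrees of the notches, upright within 3.5 degrees (horizontal distance between canister_center and empty_collar below 0.005 m and z of canister_center in the frame of empty_collar between 0.0315 and 0.036 m and angle between the x axis of canister_center and the x axis of empty_collar, either way round below 0.14 rad and angle between canister_center's own z axis and vertical below 0.06 rad); the robot touches nothing.
It fails at once if the baluster is moved more than 25 mm from where it was (distance of baluster_center from where it was at the start of the episode above 0.025 m).
It fails at once if the wax tin is moved more than 25 mm from where it was (distance of wax_tin_center from where it was at the start of the episode above 0.025 m).
It fails at once if the mallet is moved more than 25 mm from where it was (distance of mallet_center from where it was at the start of the episode above 0.025 m).
It fails at once if the gouge is moved more than 25 mm from where it was (distance of gouge_center from where it was at the start of the episode above 0.025 m).
It also fails if it takes over 72 s, if anything falls off the work surface, if the arm or the gripper's body presses on something with over 40 N, if the wrist force passes 120 N, or if a joint passes its speed limit or range.

## Working session

There is one attempt and no reset: what is moved stays moved. The work goes in short steps, Python scripts to look and compute and a tool call to move; the robot and the scene stay as the last step left them, time stands still between calls to the robot, and variables do not carry over. Pictures are saved under pics/ and viewed, at most 10 in all, crops included, and the job is handed in when it is done.

Besides the shell and the picture viewer there is one more tool, called after "Emit:" as name(argument=value, ...), one argument or row to a line, values as JSON. arm_command: Moves the arm, as the interface text tells. Its arguments: {"type":"object","properties":{"dp":{"type":"array","items":{"type":"array","items":{"type":"number"}}},"angular":{"type":"array","items":{"type":"array","items":{"type":"number"}}},"claw":{"type":"array","items":{"type":"number"}},"force":{"type":"number"}},"required":["dp","angular","claw"]}

```bash
ls; mkdir -p pics; python3 - <<'E'
from cell import arm
import cv2,numpy as np
for n in("side","top"):
    d=arm.get_image(n); np.savez(f"{n}0.npz",**d)
    cv2.imwrite(f"pics/{n}0.png",cv2.resize(d["frame"][:,:,::-1],(800,600),interpolation=cv2.INTER_CUBIC))
    print(n,d["K"].tolist(),(-d["R"].T@d["t"]).round(3),d["R"].round(3).tolist())
print(arm.observe())
E
```

```text
pics
side [[435.75298626934983, 0.0, 253.13944097827985], [0.0, 435.75298626934983, 182.02032192889982], [0.0, 0.0, 1.0]] [ 0.039 -0.787  0.888] [[0.789, -0.615, -0.014], [-0.426, -0.529, -0.734], [0.444, 0.585, -0.679]]
top [[458.23411955613943, 0.0, 255.9419998704971], [0.0, 458.23411955613943, 188.03177961513575], [0.0, 0.0, 1.0]] [ 0.321 -0.089  1.546] [[-0.015, -1.0, -0.007], [-0.988, 0.016, -0.151], [0.151, 0.005, -0.988]]
{'clock': 0.1, 'joints': array([-1.36759261,  0.43515899,  0.02497742,  1.57397749, -0.01157165,
        1.13400093, -0.075148  ]), 'dq': array([ 6.77923319e-04, -1.37326474e-03,  3.72076241e-04, -1.47986100e-03,
       -8.02813415e-04, -2.57892012e-04,  1.09893382e-05]), 'joint_efforts': array([ 3.20410756e-03, -6.69122458e+01,  9.87996832e-01, -3.15143681e+01,
       -6.05329173e-02,  3.75720905e-02,  7.07504796e-05]), 'position': array([0.18808919, 0.59556041, 0.22603104]), 'ee_rot': array([-4.78645324e-01, -3.10485568e+00,  2.19782947e-03]), 'force': array([-0.62441719, -0.5026762 , -0.31280708]), 'ft_torque': array([ 0.01822687, -0.03667543, -0.02750521]), 'gripper_force': 0.0, 'width': 0.9992939049043745}
```

View pics/side0.png

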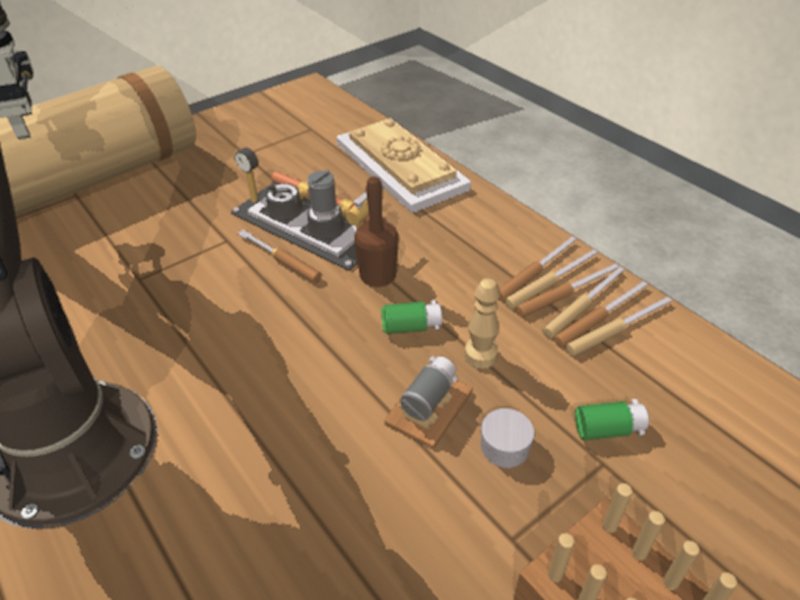

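View pics/top0.png

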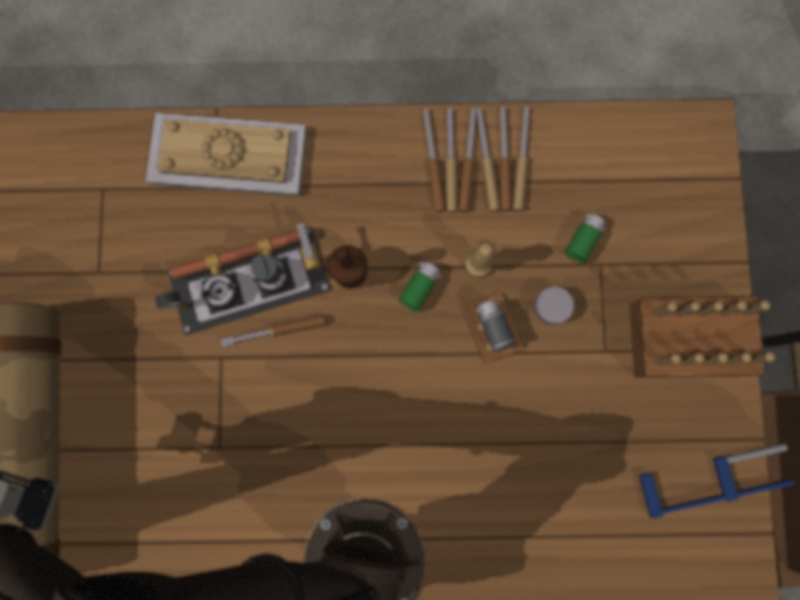

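Two views of the bench. The cradle and the canister are at side (428,388) and top (493,325). Candidates for the canister are the grey one in the cradle (top 493,325) and green ones at top (420,286) and (585,238). The grey one fits because its body is grey and it lies in the wooden V cradle. The heads at top are the open ring at (219,291), which is empty, and the canister on the right head at (268,270). I'll confirm in one enlarged crop and pull points out as well.

```bash
cat > h.py <<'E'
import numpy as np,cv2
def load(n): return dict(np.load(n))
def cloud(d):
    z=d["z_map"]; v,u=np.indices(z.shape); K=d["K"]
    c=np.stack([(u-K[0,2])/K[0,0]*z,(v-K[1,2])/K[1,1]*z,z],-1)
    return (c-d["t"])@d["R"]          # world points per pixel
def ray(d,u,v,h):
    r=d["R"].T@np.linalg.inv(d["K"])@[u,v,1]; o=-d["R"].T@d["t"]
    return o+r*(h-o[2])/r[2]
E
python3 - <<'E'
from h import *
T=load("top0.npz");S=load("side0.npz")
def crop(d,cx,cy,w,h): 
    return cv2.resize(cv2.convertScaleAbs(d["frame"][int(cy-h/2):int(cy+h/2),int(cx-w/2):int(cx+w/2),::-1],alpha=1.5),(400,300),interpolation=cv2.INTER_CUBIC)
s=.64
a=np.hstack([crop(T,493*s,325*s,80,60),crop(S,428*s,388*s,80,60)])
b=np.hstack([crop(T,240*s,285*s,80,60),crop(S,300*s,205*s,80,60)])
cv2.imwrite("pics/crop0.png",np.vstack([a,b]))
for n,d in(("top",T),("side",S)):
    P=cloud(d); hsv=cv2.cvtColor(d["frame"],cv2.COLOR_RGB2HSV)
    for nm,(x,y) in dict(can=(493,325),empty=(219,291),tin=(555,305),bal=(481,258),mal=(347,266)).items() if n=="top" else dict(can=(428,388),empty=(282,190)).items():
        print(n,nm,P[int(y*s),int(x*s)].round(3))
E
```

```text
top can [ 0.478 -0.271  0.077]
top empty [0.562 0.301 0.053]
top tin [ 0.522 -0.408  0.048]
top bal [ 0.603 -0.242  0.155]
top mal [0.595 0.023 0.139]
side can [ 0.466 -0.296  0.074]
side empty [0.577 0.319 0.055]
```

View pics/crop0.png

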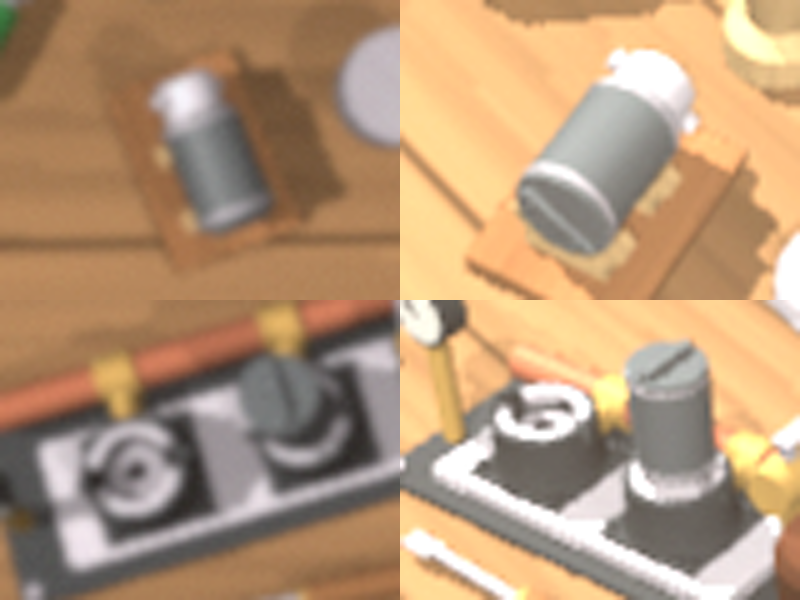

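The crop confirms the grey canister in the cradle: neck up in the top view (crop 185,95), crown with a diagonal rib in the side view (crop 565,215). The empty head is the open ring at top crop (135,470). Now I'll take measurements.

```bash
python3 - <<'E'
from h import *
from scipy.optimize import least_squares
T=load("top0.npz");S=load("side0.npz")
# canister: cloud points near
pts=[]
for n,d in(("T",T),("S",S)):
    P=cloud(d); h=cv2.cvtColor(d["frame"],cv2.COLOR_RGB2HSV)
    m=(np.hypot(P[...,0]-.485,P[...,1]+.275)<.07)&(P[...,2]>.055)&(h[...,1]<70)&(d["z_map"]>0)
    m=cv2.erode(m.astype(np.uint8),np.ones((3,3)))>0
    p=P[m]; pts.append(p); print(n,len(p),p.mean(0).round(4),p[:,2].max().round(4))
    mu=p[:,:2].mean(0); w,V=np.linalg.eigh(np.cov((p[:,:2]-mu).T)); print(V[:,1],w**.5)
    np.save(f"can{n}.npy",p)
def res(q,p):
    x,y,a,zc=q; dx=np.array([np.cos(a),np.sin(a)]); r=p[:,:2]-[x,y]
    lat=r@[-dx[1],dx[0]]; al=r@dx
    R=np.where(al<.020,.026,.020); rr=np.hypot(lat,p[:,2]-zc)-R
    return rr[(al<.018)&(al>-.040)] if 0 else np.where((al<.018)&(al>-.045),rr,0)
for p in pts+[np.vstack(pts)]:
    f=least_squares(res,[.485,-.275,.3,.052],args=(p,),loss="soft_l1",f_scale=.003)
    x,y,a,zc=f.x; r=p[:,:2]-[x,y];al=r@[np.cos(a),np.sin(a)]
    print("fit",f.x.round(4),"along",np.percentile(al,[0,1,99,100]).round(4))
# heads: bright ring pixels
for n,d in(("T",T),("S",S)):
    P=cloud(d); h=cv2.cvtColor(d["frame"],cv2.COLOR_RGB2HSV)
    m=(np.hypot(P[...,0]-.565,P[...,1]-.305)<.05)&(abs(P[...,2]-.065)<.006)&(d["z_map"]>0)&(h[...,2]>110)&(h[...,1]<60)
    v,u=np.nonzero(m); q=np.array([ray(d,a,b,.065) for a,b in zip(u,v)])[:,:2]
    (cx,cy),r=cv2.minEnclosingCircle(q.astype(np.float32)); print(n,"ring",len(q),cx,cy,r,q.mean(0))
    # crown of fixed canister
    m=(P[...,2]>.13)&(np.hypot(P[...,0]-.59,P[...,1]-.2)<.06)&(h[...,1]<70)
    p=P[m]; (cx,cy),r=cv2.minEnclosingCircle(p[:,:2].astype(np.float32)); print("crown",len(p),cx,cy,r,p[:,2].max(),p[:,2].mean())
E
```

```text
T 318 [ 0.4763 -0.2776  0.0727] 0.0837
[-0.93843927 -0.34544425] [0.01074734 0.0257849 ]
S 528 [ 0.4739 -0.2937  0.0714] 0.0799
[-0.94120264 -0.33784255] [0.01167937 0.02716404]
fit [-0.1205 -0.4636  0.3369  0.0505] along [0.5806 0.583  0.6731 0.6741]
fit [-0.0576 -0.471   0.5658  0.0426] along [0.5035 0.5055 0.5979 0.6009]
fit [-0.1163 -0.4711  0.3594  0.05  ] along [0.5723 0.5765 0.6702 0.6723]
T ring 84 0.5612219572067261 0.30717775225639343 0.034573860466480255 [0.56424877 0.29943452]
crown 224 0.5937398076057434 0.19142089784145355 0.02644577994942665 0.15682474856427228 0.14540605221999486
S ring 90 0.5638574957847595 0.2955174744129181 0.033994317054748535 [0.56728518 0.29667172]
crown 188 0.596880316734314 0.18477578461170197 0.026910176500678062 0.15259741928719772 0.14277913167758186
```

```bash
python3 - <<'E'
from h import *
from scipy.optimize import least_squares
T=load("top0.npz");S=load("side0.npz")
pts=[np.load("canT.npy"),np.load("canS.npy")]
d0=np.array([.94,.34]); n0=np.array([-.34,.94])
for p in pts+[np.vstack(pts)]:
    al=p[:,:2]@d0; lo,hi=np.percentile(al,[.5,99.5]); q=p[(al>lo+.012)&(al<lo+.065)]
    c=q[:,:2].mean(0)
    def res(v):
        n=np.array([-np.sin(v[1]),np.cos(v[1])]); return np.hypot((q[:,:2]-c)@n-v[0],q[:,2]-v[2])-.026
    f=least_squares(res,[0,.35,.052],loss="soft_l1",f_scale=.002)
    a=f.x[1]; dx=np.array([np.cos(a),np.sin(a)]); al=p[:,:2]@dx; lo,hi=np.percentile(al,[.5,99.5])
    base=c+f.x[0]*np.array([-dx[1],dx[0]]); 
    for e in((lo,hi)): pass
    g=lambda s: base+(s-base@dx)*dx
    print("yaw",a.round(3),"zc",f.x[2].round(4),"lo-hi",(hi-lo).round(4),"crown",g(lo).round(4),"neck",g(hi).round(4),"mid",g((lo+hi)/2).round(4))
def circ(q,r0=None):
    f=least_squares(lambda v:np.hypot(q[:,0]-v[0],q[:,1]-v[1])-(v[2] if r0 is None else r0),[*q.mean(0),.03],loss="soft_l1",f_scale=.001); return f.x.round(4)
for n,d,(x,y) in(("T",T,(135,470)),("S",S,(545,415))):
    h=cv2.cvtColor(d["frame"],cv2.COLOR_RGB2HSV)
    P=cloud(d); m=(np.hypot(P[...,0]-.563,P[...,1]-.298)<.045)&(abs(P[...,2]-.063)<.012)
    g=h[...,2].astype(int); m&=(g>100)&(h[...,1]<70)
    k,lab,st,ce=cv2.connectedComponentsWithStats(m.astype(np.uint8)); print(n,st[1:,4],ce[1:].round(1))
    v,u=np.nonzero(m); q=np.array([ray(d,a,b,.065) for a,b in zip(u,v)])[:,:2]
    print(" fit",circ(q), np.percentile(np.hypot(*(q-circ(q)[:2]).T),[2,50,98]).round(4))
    c=circ(q)[:2]; ang=np.degrees(np.arctan2(*(q-c).T[::-1]))%180
    rr=np.hypot(*(q-c).T); print(np.histogram(ang[rr>.02],18,(0,180))[0])
E
```

```text
yaw 0.318 zc 0.0507 lo-hi 0.0914 crown [ 0.4365 -0.2925] neck [ 0.5233 -0.2639] mid [ 0.4799 -0.2782]
yaw 0.341 zc 0.0509 lo-hi 0.0962 crown [ 0.4336 -0.3023] neck [ 0.5243 -0.2702] mid [ 0.4789 -0.2862]
yaw 0.355 zc 0.0512 lo-hi 0.0966 crown [ 0.4336 -0.3011] neck [ 0.5242 -0.2675] mid [ 0.4789 -0.2843]
T [143   3] [[140.1 184.5]
 [127.7 189.3]]
 fit [0.5616 0.3041 0.026 ] [0.0093 0.0259 0.0342]
[11  6  9  8  8  8  9 13  6  0  3  2  3  6  5  7  8  7]
S [133] [[180.5 123.2]]
 fit [0.5645 0.2954 0.0251] [0.0072 0.0253 0.0333]
[6 5 8 5 5 7 5 6 6 4 2 3 5 6 4 6 8 8]
```

```bash
cat >> h.py <<'E'
from scipy.spatial.transform import Rotation as Ro
def tool(az,tilt,sgn=1):
    "tool z tilted from straight down by tilt towards heading az; y horizontal"
    z=np.array([np.sin(tilt)*np.cos(az),np.sin(tilt)*np.sin(az),-np.cos(tilt)]); y=sgn*np.array([-np.sin(az),np.cos(az),0])
    return Ro.from_matrix(np.c_[np.cross(y,z),y,z])
def u(R,v): return (R.inv().apply(v)/.025).round(2)
def turn(R0,R1): return ((R0.inv()*R1).as_rotvec()/.15).round(2)
E
python3 - <<'E'
from h import *
from cell import arm
o=arm.observe(); R0=Ro.from_rotvec(o["ee_rot"]); p=o["position"]; print(R0.as_matrix().round(3))
for s in(1,-1): print("yaw turn",turn(R0,tool(.335,0,s)),"tilt",turn(tool(.335,0,s),tool(.335,np.pi/4,s)))
w=[p,[.40,.10,.30],[.40,-.20,.30]]
for a,b in zip(w,w[1:]): print(u(R0,np.array(b)-a))
E
```

```text
[[-0.954  0.301 -0.   ]
 [ 0.301  0.954 -0.001]
 [-0.    -0.001 -1.   ]]
yaw turn [-0.01 -0.   -4.27] tilt [-0.   -5.24 -0.  ]
yaw turn [-0.000e+00  1.000e-02  1.667e+01] tilt [ 0.    5.24 -0.  ]
[-14.05 -16.35  -2.93]
[ -3.61 -11.44   0.02]
```

Emit:
arm_command(
  dp=[
    [-0.83, -0.96, -0.17],
    [-0.83, -0.96, -0.17],
    [-0.83, -0.96, -0.17],
    [-0.83, -0.96, -0.17],
    [-0.83, -0.96, -0.17],
    [-0.83, -0.96, -0.17],
    [-0.83, -0.96, -0.17],
    [-0.83, -0.96, -0.17],
    [-0.83, -0.96, -0.17],
    [-0.83, -0.96, -0.17],
  ],
  angular=[
    [0, 0, 0],
    [0, 0, 0],
    [0, 0, 0],
    [0, 0, 0],
    [0, 0, 0],
    [0, 0, 0],
    [0, 0, 0],
    [0, 0, 0],
    [0, 0, 0],
    [0, 0, 0],
  ],
  claw=[1, 1, 1, 1, 1, 1, 1, 1, 1, 1],
)

```text
clock: 1.1
position: [0.314, 0.3032, 0.2692]
ee_rot: [-0.479, -3.105, 0.0]
force: [0.1, -0.4, 0.4]
width: 1.001
gripper_force: 0.0
```

Emit:
arm_command(
  dp=[
    [-0.83, -0.96, -0.17],
    [-0.83, -0.96, -0.17],
    [-0.83, -0.96, -0.17],
    [-0.83, -0.96, -0.17],
    [-0.83, -0.96, -0.17],
    [-0.83, -0.96, -0.17],
    [-0.83, -0.96, -0.17],
    [-0.3, -0.95, 0],
    [-0.3, -0.95, 0],
    [-0.3, -0.95, 0],
  ],
  angular=[
    [0, 0, 0],
    [0, 0, 0],
    [0, 0, 0],
    [0, 0, 0],
    [0, 0, 0],
    [0, 0, 0],
    [0, 0, 0],
    [0, 0, 0],
    [0, 0, 0],
    [0, 0, 0],
  ],
  claw=[1, 1, 1, 1, 1, 1, 1, 1, 1, 1],
)

```text
clock: 2.1
position: [0.4014, 0.0248, 0.2988]
ee_rot: [-0.479, -3.104, 0.0]
force: [0.1, -0.1, 0.9]
width: 1.001
gripper_force: 0.0
```

Emit:
arm_command(
  dp=[
    [-0.3, -0.95, 0],
    [-0.3, -0.95, 0],
    [-0.3, -0.95, 0],
    [-0.3, -0.95, 0],
    [-0.3, -0.95, 0],
    [-0.3, -0.95, 0],
    [-0.3, -0.95, 0],
    [-0.3, -0.95, 0],
    [-0.3, -0.95, 0],
    [0, 0, 0],
  ],
  angular=[
    [0, 0, 0],
    [0, 0, 0],
    [0, 0, 0],
    [0, 0, 0],
    [0, 0, 0],
    [0, 0, 0],
    [0, 0, 0],
    [0, 0, 0],
    [0, 0, 0],
    [0, 0, -0.8],
  ],
  claw=[1, 1, 1, 1, 1, 1, 1, 1, 1, 1],
)

```text
clock: 3.1
position: [0.401, -0.2013, 0.299]
ee_rot: [0.297, 3.127, -0.002]
force: [-0.9, 0.6, 0.4]
width: 1.001
gripper_force: 0.0
```

Emit:
arm_command(
  dp=[
    [0, 0, 0],
    [0, 0, 0],
    [0, 0, 0],
    [0, 0, 0],
    [0, 0, 0],
    [0, 0, 0],
    [0, 0, 0],
    [0, 0, 0],
    [0, 0, 0],
    [0, 0, 0],
  ],
  angular=[
    [0, 0, -0.87],
    [0, 0, -0.87],
    [0, 0, -0.87],
    [0, 0, -0.86],
    [0, -0.87, 0],
    [0, -0.87, 0],
    [0, -0.87, 0],
    [0, -0.87, 0],
    [0, -0.87, 0],
    [0, -0.89, 0],
  ],
  claw=[1, 1, 1, 1, 1, 1, 1, 1, 1, 1],
)

```text
clock: 4.1
position: [0.4096, -0.1927, 0.3041]
ee_rot: [-0.367, 2.361, 0.155]
force: [-15.7, 48.2, 61.8]
width: 1.001
gripper_force: 0.0
```

```bash
python3 - <<'E'
from h import *
from cell import arm
d=arm.get_image("side"); cv2.imwrite("pics/s1.png",cv2.resize(d["frame"][:,:,::-1],(600,450)))
o=arm.observe(); print({k:np.round(v,3) for k,v in o.items()})
R=Ro.from_rotvec(o["ee_rot"]); print(R.as_matrix().round(3), turn(R,tool(.335,np.pi/4)))
E
```

```text
{'clock': np.float64(4.15), 'joints': array([-0.521, -0.437,  1.062,  2.32 , -0.366,  0.577,  2.741]), 'dq': array([ 0.046,  0.016, -0.106, -0.059,  0.034,  0.182,  0.006]), 'joint_efforts': array([  6.616,  -4.919,  -6.218, -36.551,  -2.06 ,  -1.065,  -0.14 ]), 'position': array([ 0.41 , -0.19 ,  0.302]), 'ee_rot': array([-0.373,  2.363,  0.153]), 'force': array([ 1.084,  8.383, -0.553]), 'ft_torque': array([0.185, 0.758, 0.407]), 'gripper_force': np.float64(0.0), 'width': np.float64(1.005)}
[[-0.693 -0.31   0.651]
 [-0.223  0.951  0.215]
 [-0.685  0.004 -0.728]] [-0.07 -0.2  -0.11]
```

View pics/s1.png

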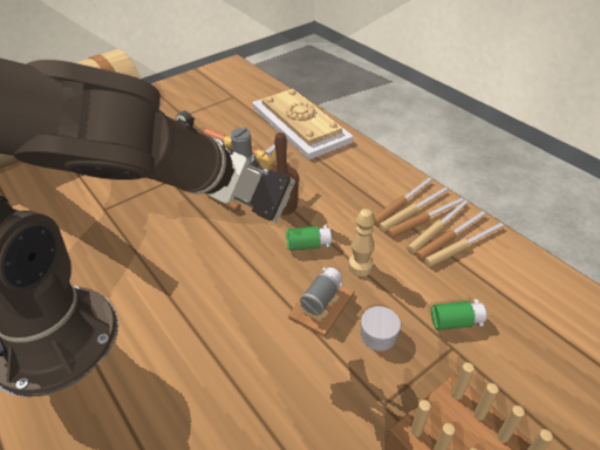

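The side view (frame 600x450) shows the gripper tilted at (265,190) in free air, touching nothing. The elbow is folded and j7 sits at its limit. I'll undo the tilt and take the equivalent grasp half a turn round.

Emit:
arm_command(
  dp=[
    [0, 0, -0.3],
    [0, 0, -0.3],
    [0, 0, 0],
    [0, 0, 0],
    [0, 0, 0],
    [0, 0, 0],
    [0, 0, 0],
    [0, 0, 0],
  ],
  angular=[
    [0, 0.4, 0.4],
    [0, 0.8, 0],
    [0, 0.8, 0],
    [0, 0.8, 0],
    [0, 0.8, 0],
    [0, 0.8, 0],
    [0, 0.6, 0],
    [0, 0, 0.5],
  ],
  claw=[1, 1, 1, 1, 1, 1, 1, 1],
)

```text
clock: 4.95
position: [0.404, -0.1921, 0.3177]
ee_rot: [0.321, -3.119, -0.06]
force: [-0.3, -0.1, 0.9]
width: 0.998
gripper_force: 0.0
```

```bash
python3 - <<'E'
from h import *
from cell import arm
o=arm.observe(); print({k:np.round(o[k],3) for k in("joints","position","force")})
R=Ro.from_rotvec(o["ee_rot"]); print(R.as_matrix().round(3), turn(R,tool(.335,0,-1)))
print(u(R,np.array([.47,-.26,.30])-o["position"]))
E
```

```text
{'joints': array([-0.315,  0.068,  0.728,  1.857, -0.08 ,  1.259,  2.214]), 'position': array([ 0.404, -0.192,  0.318]), 'force': array([-0.292, -0.117,  0.898])}
[[-0.979 -0.203 -0.01 ]
 [-0.204  0.978  0.038]
 [ 0.002  0.039 -0.999]] [ 1.000e-02 -3.900e-01  2.007e+01]
[-2.03 -3.22  0.58]
```

Emit:
arm_command(
  dp=[
    [-0.5, -0.8, 0.1],
    [-0.5, -0.8, 0.1],
    [-0.5, -0.8, 0.2],
    [-0.5, -0.8, 0.2],
    [0, 0, 0],
    [0, 0, 0],
    [0, 0, 0],
    [0, 0, 0],
    [0, 0, 0],
    [0, 0, 0],
  ],
  angular=[
    [0, 0, 0],
    [0, 0, 0],
    [0, 0, 0],
    [0, 0, 0],
    [0, 0, 0.96],
    [0, 0, 0.96],
    [0, 0, 0.96],
    [0, 0, 0.96],
    [0, 0, 0.96],
    [0, 0, 0.96],
  ],
  claw=[1, 1, 1, 1, 1, 1, 1, 1, 1, 1],
)

```text
clock: 5.95
position: [0.4668, -0.261, 0.3]
ee_rot: [-1.024, -2.95, -0.058]
force: [-1.1, 0.6, 0.7]
width: 1.0
gripper_force: 0.0
```

Emit:
arm_command(
  dp=[
    [0, 0, 0],
    [0, 0, 0],
    [0, 0, 0],
    [0, 0, 0],
    [0, 0, 0],
    [0, 0, 0],
    [0, 0, 0],
    [0, 0, 0],
    [0, 0, 0],
    [0, 0, 0],
  ],
  angular=[
    [0, 0, 0.96],
    [0, 0, 0.96],
    [0, 0, 0.96],
    [0, 0, 0.96],
    [0, 0, 0.96],
    [0, 0, 0.96],
    [0, 0, 0.96],
    [0, 0, 0.96],
    [0, 0, 0.96],
    [0, 0, 0.96],
  ],
  claw=[1, 1, 1, 1, 1, 1, 1, 1, 1, 1],
)

```text
clock: 6.95
position: [0.467, -0.2609, 0.2998]
ee_rot: [-2.698, -1.533, -0.025]
force: [0.1, -0.2, -0.3]
width: 0.998
gripper_force: 0.0
```

Emit:
arm_command(
  dp=[
    [0, 0, 0],
    [0, 0, 0],
    [0, 0, 0],
    [0, 0, 0],
    [0, 0, 0],
    [0, 0, 0],
    [0, 0, 0],
  ],
  angular=[
    [0, 0, 0.96],
    [0, 0, 0.96],
    [0, 0, 0.96],
    [0, 0, 0.96],
    [0, 0, 0.96],
    [0, 0.3, 0],
    [0, 0, 0],
  ],
  claw=[1, 1, 1, 1, 1, 1, 1],
)

```text
clock: 7.65
position: [0.466, -0.2617, 0.3001]
ee_rot: [-3.053, -0.487, -0.074]
force: [-0.2, -0.0, 0.7]
width: 1.004
gripper_force: 0.0
```

```bash
cat > st.py <<'E'
from h import *
from cell import arm
o=arm.observe(); print({k:np.round(o[k],3) for k in("clock","joints","position","force","ft_torque","width")})
R=Ro.from_rotvec(o["ee_rot"]); print(R.as_matrix().round(3).tolist()); p=o["position"]
E
python3 - <<'E'
from st import *
G=tool(.335,np.pi/4,-1); print(turn(R,G))
E
```

```text
{'clock': np.float64(7.65), 'joints': array([-0.436,  0.433,  1.299,  1.747, -0.499,  1.322, -0.276]), 'position': array([ 0.466, -0.262,  0.3  ]), 'force': array([-0.18 , -0.   ,  0.667]), 'ft_torque': array([-0.15 ,  0.219, -0.036]), 'width': np.float64(1.004)}
[[0.949, 0.312, 0.039], [0.31, -0.949, 0.056], [0.055, -0.041, -0.998]]
[-0.21  4.87 -0.22]
```

Emit:
arm_command(
  dp=[
    [0, 0, 0],
    [0, 0, 0],
    [0, 0, 0],
    [0, 0, 0],
  ],
  angular=[
    [-0.05, 0.6, -0.05],
    [-0.05, 0.6, -0.05],
    [-0.05, 0.6, -0.05],
    [-0.05, 0.6, -0.05],
  ],
  claw=[1, 1, 1, 1],
)

```text
clock: 8.05
position: [0.4671, -0.2613, 0.3004]
ee_rot: [-2.96, -0.511, -0.626]
force: [-0.2, -0.8, 0.2]
width: 0.998
gripper_force: 0.0
```

```bash
python3 - <<'E'
from st import *
G=tool(.335,np.pi/4,-1); print(turn(R,G))
E
```

```text
{'clock': np.float64(8.05), 'joints': array([-0.421,  0.186,  1.274,  1.968, -0.662,  1.051, -0.076]), 'position': array([ 0.467, -0.261,  0.3  ]), 'force': array([-0.245, -0.789,  0.237]), 'ft_torque': array([-0.262,  0.631,  0.007]), 'width': np.float64(0.998)}
[[0.861, 0.336, 0.381], [0.306, -0.942, 0.138], [0.405, -0.003, -0.914]]
[-0.04  2.45  0.03]
```

```bash
python3 - <<'E'
from st import *
G=tool(.335,np.pi/4,-1); t=np.array([.4733,-.2842,.0386]); z=G.as_matrix()[:,2]; pg=t-.1*z
print(pg, u(R,pg+[0,0,.06]-p), u(G,[0,0,-.06]))
E
```

```text
{'clock': np.float64(8.05), 'joints': array([-0.421,  0.186,  1.274,  1.968, -0.662,  1.051, -0.076]), 'position': array([ 0.467, -0.261,  0.3  ]), 'force': array([-0.245, -0.789,  0.237]), 'ft_torque': array([-0.262,  0.631,  0.007]), 'width': np.float64(0.998)}
[[0.861, 0.336, 0.381], [0.306, -0.942, 0.138], [0.405, -0.003, -0.914]]
[ 0.40652011 -0.30744749  0.10931068] [-4.78  0.94  3.61] [-1.7  0.   1.7]
```

Emit:
arm_command(
  dp=[
    [-0.8, 0.16, 0.6],
    [-0.8, 0.16, 0.6],
    [-0.8, 0.16, 0.6],
    [-0.8, 0.16, 0.6],
    [-0.8, 0.15, 0.6],
    [-0.8, 0.15, 0.6],
    [0, 0, 0],
  ],
  angular=[
    [0, 0, 0],
    [0, 0, 0],
    [0, 0, 0],
    [0, 0, 0],
    [0, 0, 0],
    [0, 0, 0],
    [0, 0, 0],
  ],
  claw=[1, 1, 1, 1, 1, 1, 1],
)

```text
clock: 8.75
position: [0.4034, -0.3077, 0.1671]
ee_rot: [-2.96, -0.505, -0.616]
force: [0.2, 0.2, 0.3]
width: 0.997
gripper_force: 0.0
```

Emit:
arm_command(
  dp=[
    [0, 0, 0],
    [0, 0, 0],
    [0, 0, 0],
    [0, 0, 0],
    [0, 0, 0],
  ],
  angular=[
    [0, 0.6, 0],
    [0, 0.6, 0],
    [0, 0.6, 0],
    [0, 0.6, 0],
    [0, 0, 0],
  ],
  claw=[1, 1, 1, 1, 1],
)

```text
clock: 9.25
position: [0.4029, -0.3092, 0.1688]
ee_rot: [-2.753, -0.465, -1.122]
force: [0.2, -0.7, 0.4]
width: 0.999
gripper_force: 0.0
```

```bash
python3 - <<'E'
from st import *
G=tool(.335,np.pi/4,-1); t=np.array([.4733,-.2842,.0386]); z=G.as_matrix()[:,2]
print(turn(R,G),u(R,t-.06*z-p),u(R,t-p))
d=arm.get_image("side"); cv2.imwrite("pics/s2.png",cv2.resize(d["frame"][120:340,100:400,::-1],(800,587)))
E
```

```text
{'clock': np.float64(9.25), 'joints': array([ 0.465,  0.449,  0.796,  2.264, -1.315,  1.159,  0.945]), 'position': array([ 0.403, -0.309,  0.169]), 'force': array([ 0.223, -0.692,  0.35 ]), 'ft_torque': array([-0.39 ,  0.893, -0.074]), 'width': np.float64(0.999)}
[[0.676, 0.331, 0.659], [0.233, -0.944, 0.235], [0.7, -0.006, -0.715]]
[-0.04  0.07 -0.02] [-1.53  0.01  3.41] [-1.51  0.02  5.81]
```

View pics/s2.png

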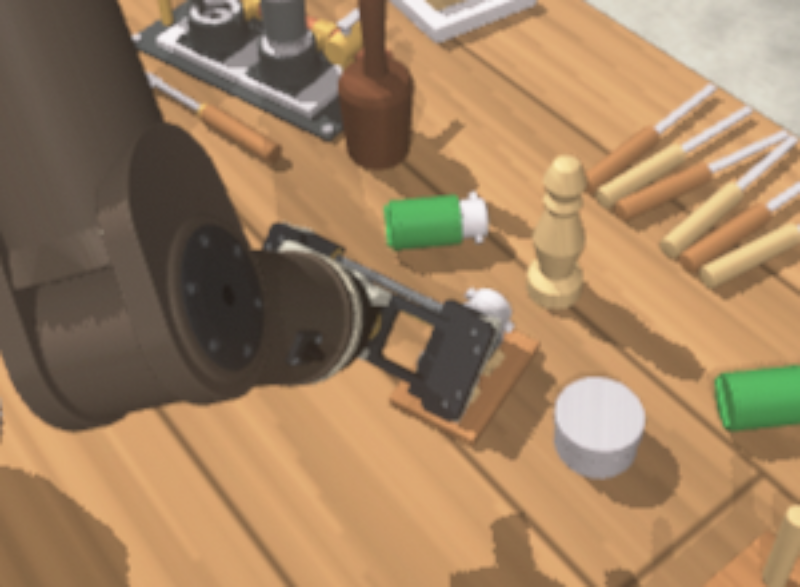

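The view shows the gripper over the cradle at crop (455,345), pointing along the canister towards the neck (490,305). It's clear of the tin, the baluster and the green canisters. Moving in along the tool axis.

Emit:
arm_command(
  dp=[
    [-0.38, 0, 0.85],
    [-0.38, 0, 0.85],
    [-0.38, 0, 0.85],
    [-0.38, 0, 0.85],
    [0, 0, 0.6],
    [0, 0, 0.6],
    [0, 0, 0.6],
    [0, 0, 0.6],
    [0, 0, 0],
  ],
  angular=[
    [0, 0, 0],
    [0, 0, 0],
    [0, 0, 0],
    [0, 0, 0],
    [0, 0, 0],
    [0, 0, 0],
    [0, 0, 0],
    [0, 0, 0],
    [0, 0, 0],
  ],
  claw=[1, 1, 1, 1, 1, 1, 1, 1, 1],
)

```text
clock: 10.2
position: [0.4593, -0.2855, 0.0632]
ee_rot: [-2.746, -0.463, -1.097]
force: [0.6, 0.6, -0.4]
width: 0.998
gripper_force: 0.0
```

```bash
python3 - <<'E'
from st import *
G=tool(.335,np.pi/4,-1); t=np.array([.4733,-.2842,.0386])
print(turn(R,G),u(R,t-p))
d=arm.get_image("side"); s=cv2.resize(d["frame"][190:280,220:320,::-1],(400,360),interpolation=cv2.INTER_CUBIC)
d=arm.get_image("top"); s2=cv2.resize(d["frame"][170:260,265:365,::-1],(400,360),interpolation=cv2.INTER_CUBIC)
cv2.imwrite("pics/s3.png",cv2.convertScaleAbs(np.hstack([s,s2]),alpha=1.4))
E
```

```text
{'clock': np.float64(10.2), 'joints': array([ 1.351,  0.65 , -0.567,  2.22 , -1.31 ,  0.411,  0.924]), 'position': array([ 0.459, -0.285,  0.063]), 'force': array([ 0.598,  0.639, -0.392]), 'ft_torque': array([-0.358,  0.873,  0.001]), 'width': np.float64(0.998)}
[[0.685, 0.336, 0.646], [0.228, -0.941, 0.249], [0.692, -0.023, -0.722]]
[-0.15  0.14 -0.07] [-0.29  0.16  1.08]
```

View pics/s3.png

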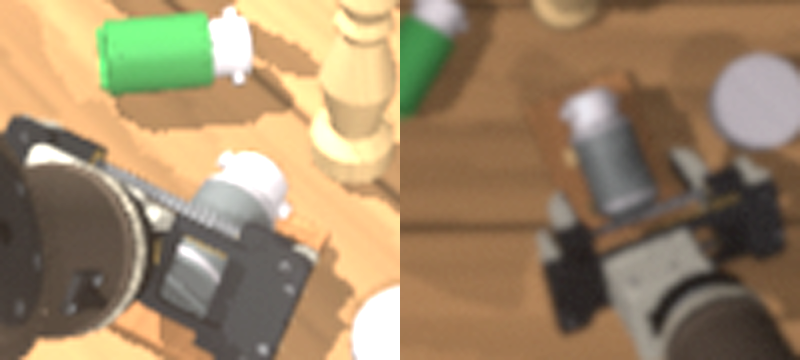

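The crop shows the open fingers either side of the grey canister (top crop fingers at 560,230 and 690,165). The canister's axis runs through the middle, so I'll go the last 27 mm and close.

Emit:
arm_command(
  dp=[
    [-0.1, 0.05, 0.4],
    [-0.1, 0.05, 0.4],
    [-0.1, 0.05, 0.28],
    [0, 0, 0],
    [0, 0, 0],
  ],
  angular=[
    [-0.05, 0.05, 0],
    [-0.05, 0.05, 0],
    [-0.05, 0.05, -0.05],
    [0, 0, 0],
    [0, 0, 0],
  ],
  claw=[1, 1, 1, 1, 1],
)

```text
clock: 10.8
position: [0.4707, -0.2851, 0.0387]
ee_rot: [-2.752, -0.459, -1.139]
force: [-0.3, 0.0, -0.1]
width: 1.002
gripper_force: 0.0
```

Emit:
arm_command(
  dp=[
    [0, 0, 0],
    [0, 0, 0],
    [0, 0, 0],
    [0, 0, 0],
    [0, 0, 0],
    [0, 0, 0],
    [0, 0, 0],
    [0, 0, 0],
  ],
  angular=[
    [0, 0, 0],
    [0, 0, 0],
    [0, 0, 0],
    [0, 0, 0],
    [0, 0, 0],
    [0, 0, 0],
    [0, 0, 0],
    [0, 0, 0],
  ],
  claw=[0.3, 0.3, 0.3, 0.3, 0.3, 0.3, 0.3, 0.3],
  force=30,
)

```text
clock: 11.6
position: [0.4708, -0.2857, 0.0388]
ee_rot: [-2.753, -0.459, -1.141]
force: [0.4, -1.8, 2.0]
width: 0.559
gripper_force: 29.9
```

```bash
python3 - <<'E'
from st import *
print(u(R,[0,0,.15]))
E
```

```text
{'clock': np.float64(11.6), 'joints': array([ 1.539,  0.83 , -0.863,  2.222, -1.309,  0.156,  1.   ]), 'position': array([ 0.471, -0.286,  0.039]), 'force': array([ 0.444, -1.76 ,  1.96 ]), 'ft_torque': array([-0.566,  0.617, -0.318]), 'width': np.float64(0.559)}
[[0.669, 0.325, 0.669], [0.229, -0.946, 0.23], [0.707, -0.0, -0.707]]
[ 4.24 -0.   -4.24]
```

Emit:
arm_command(
  dp=[
    [0.3, 0, -0.3],
    [0.6, 0, -0.6],
    [0.8, 0, -0.8],
    [0.8, 0, -0.8],
    [0.8, 0, -0.8],
    [0.8, 0, -0.8],
    [0.6, 0, -0.6],
    [0, 0, 0],
  ],
  angular=[
    [0, 0, 0],
    [0, 0, 0],
    [0, 0, 0],
    [0, 0, 0],
    [0, 0, 0],
    [0, 0, 0],
    [0, 0, 0],
    [0, 0, 0],
  ],
  claw=[0.3, 0.3, 0.3, 0.3, 0.3, 0.3, 0.3, 0.3],
)

```text
clock: 12.4
position: [0.471, -0.2853, 0.2068]
ee_rot: [-2.754, -0.464, -1.142]
force: [1.6, -0.1, -4.0]
width: 0.566
gripper_force: 29.9
```

Emit:
arm_command(
  dp=[
    [0, 0, 0],
    [0, 0, 0],
    [0, 0, 0],
    [0, 0, 0],
    [0, 0, 0],
    [0, 0, 0],
    [0, 0, 0],
  ],
  angular=[
    [0, -0.7, 0],
    [0, -0.75, 0],
    [0, -0.75, 0],
    [0, -0.75, 0],
    [0, -0.75, 0],
    [0, -0.75, 0],
    [0, -0.75, 0],
  ],
  claw=[0.3, 0.3, 0.3, 0.3, 0.3, 0.3, 0.3],
)

```text
clock: 13.1
position: [0.4699, -0.2842, 0.2029]
ee_rot: [-3.093, -0.521, -0.017]
force: [0.2, 1.2, -4.7]
width: 0.566
gripper_force: 29.9
```

```bash
python3 - <<'E'
from st import *
G=tool(.335,0,-1);print(turn(R,G), u(R,np.array([.43,-.14,.25])-p))
E
```

```text
{'clock': np.float64(13.1), 'joints': array([ 0.584,  0.341, -0.17 ,  1.784,  0.054,  1.015, -0.842]), 'position': array([ 0.47 , -0.284,  0.203]), 'force': array([ 0.239,  1.156, -4.669]), 'ft_torque': array([ 0.016,  0.175, -0.007]), 'width': np.float64(0.566)}
[[0.945, 0.327, 0.01], [0.327, -0.945, 0.007], [0.012, -0.003, -1.0]]
[-0.02 -0.08 -0.01] [ 0.4  -5.98 -1.86]
```

Emit:
arm_command(
  dp=[
    [0.05, -0.75, -0.23],
    [0.05, -0.75, -0.23],
    [0.05, -0.75, -0.23],
    [0.05, -0.75, -0.23],
    [0.05, -0.75, -0.23],
    [0.05, -0.75, -0.23],
    [0.05, -0.75, -0.23],
    [0.05, -0.75, -0.23],
    [0, 0, 0],
  ],
  angular=[
    [0, 0, 0],
    [0, 0, 0],
    [0, 0, 0],
    [0, 0, 0],
    [0, 0, 0],
    [0, 0, 0],
    [0, 0, 0],
    [0, 0, 0],
    [0, -0.4, 0],
  ],
  claw=[0.3, 0.3, 0.3, 0.3, 0.3, 0.3, 0.3, 0.3, 0.3],
)

```text
clock: 14.0
position: [0.4284, -0.138, 0.2527]
ee_rot: [3.092, 0.52, -0.063]
force: [0.5, -0.8, -3.6]
width: 0.56
gripper_force: 29.9
```

Emit:
arm_command(
  dp=[
    [0, 0, 0],
    [0, 0, 0],
    [0, 0, 0],
    [0, 0, 0],
    [0, 0, 0],
    [0, 0, 0],
    [0, 0, 0],
    [0, 0, 0],
  ],
  angular=[
    [0, -0.7, 0],
    [0, -0.7, 0],
    [0, -0.7, 0],
    [0, -0.7, 0],
    [0, -0.7, 0],
    [0, -0.7, 0],
    [0, -0.62, 0],
    [0, 0, 0],
  ],
  claw=[0.3, 0.3, 0.3, 0.3, 0.3, 0.3, 0.3, 0.3],
)

```text
clock: 14.8
position: [0.4307, -0.1386, 0.2492]
ee_rot: [2.766, 0.469, -1.119]
force: [0.5, 0.4, -4.1]
width: 0.559
gripper_force: 29.9
```

```bash
python3 - <<'E'
from st import *
G=tool(.335,-np.pi/4,-1);print(turn(R,G), u(R,np.array([.40,-.15,.10])-p))
for n in("side","top"): np.savez(n+"1.npz",**arm.get_image(n))
s=load("side1.npz")["frame"][100:340,150:390,::-1]; t=load("top1.npz")["frame"][110:350,180:420,::-1]
cv2.imwrite("pics/s4.png",cv2.convertScaleAbs(cv2.resize(np.hstack([s,t]),(800,400),interpolation=cv2.INTER_CUBIC),alpha=1.3))
E
```

```text
{'clock': np.float64(14.8), 'joints': array([ 0.136,  0.598, -0.211,  1.515,  0.294,  1.796, -1.369]), 'position': array([ 0.431, -0.139,  0.249]), 'force': array([ 0.53 ,  0.375, -4.146]), 'ft_torque': array([ 0.384, -1.174, -0.004]), 'width': np.float64(0.559)}
[[0.678, 0.328, -0.657], [0.239, -0.945, -0.225], [-0.695, -0.005, -0.719]]
[-0.02 -0.11  0.02] [3.21 0.05 5.2 ]
```

View pics/s4.png

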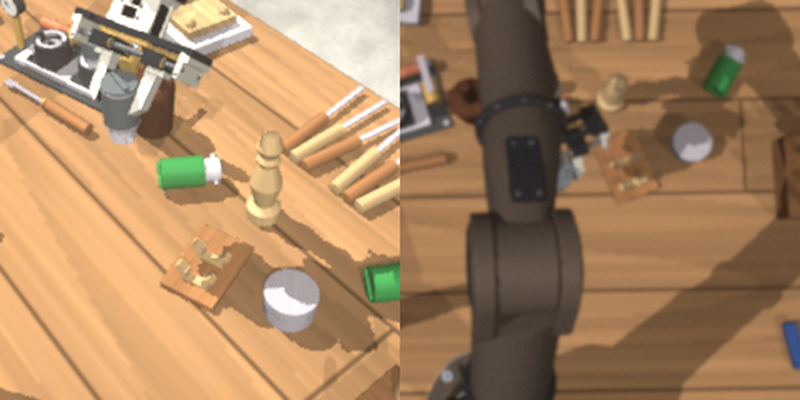

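The side crop shows the canister held neck down at (118,110), with the cradle empty at (205,265) and nothing else disturbed. Standing it on the free bench near (0.39,-0.15).

Emit:
arm_command(
  dp=[
    [0.45, 0, 0.74],
    [0.45, 0, 0.74],
    [0.45, 0, 0.74],
    [0.45, 0, 0.74],
    [0.45, 0, 0.74],
    [0.45, 0, 0.74],
    [0.45, 0, 0.74],
    [0.2, 0, 0.2],
    [0.2, 0, 0.2],
    [0, 0, 0],
  ],
  angular=[
    [0, -0.1, 0],
    [0, 0, 0],
    [0, 0, 0],
    [0, 0, 0],
    [0, 0, 0],
    [0, 0, 0],
    [0, 0, 0],
    [0, 0, 0],
    [0, 0, 0],
    [0, 0, 0],
  ],
  claw=[0.3, 0.3, 0.3, 0.3, 0.3, 0.3, 0.3, 0.3, 0.3, 0.3],
)

```text
clock: 15.9
position: [0.3979, -0.1512, 0.0898]
ee_rot: [2.759, 0.463, -1.132]
force: [0.2, 0.2, -2.9]
width: 0.561
gripper_force: 29.9
```

Emit:
arm_command(
  dp=[
    [0.2, 0, 0.2],
    [0.2, 0, 0.2],
    [0.1, 0, 0.1],
    [0, 0, 0],
  ],
  angular=[
    [0, 0, 0],
    [0, 0, 0],
    [0, 0, 0],
    [0, 0, 0],
  ],
  claw=[0.3, 0.3, 0.3, 0.3],
)

```text
clock: 16.3
position: [0.3973, -0.151, 0.0713]
ee_rot: [2.757, 0.464, -1.135]
force: [-0.1, -0.2, -2.6]
width: 0.56
gripper_force: 29.9
```

```bash
python3 - <<'E'
from st import *
G=tool(.335,-np.pi/4,-1);print(turn(R,G))
d=arm.get_image("side"); P=cloud(d); h=cv2.cvtColor(d["frame"],cv2.COLOR_RGB2HSV)
m=(h[...,1]<60)&(h[...,2]>90)&(np.hypot(P[...,0]-p[0],P[...,1]-p[1])<.06)&(P[...,2]<.07)
print(m.sum(),np.percentile(P[m][:,2],[1,5,50]) if m.any() else "")
E
```

```text
{'clock': np.float64(16.3), 'joints': array([ 0.153,  0.775, -0.203,  1.713,  0.339,  1.451, -1.467]), 'position': array([ 0.397, -0.151,  0.071]), 'force': array([-0.056, -0.175, -2.637]), 'ft_torque': array([ 0.368, -1.141, -0.04 ]), 'width': np.float64(0.56)}
[[0.671, 0.327, -0.666], [0.234, -0.945, -0.228], [-0.704, -0.003, -0.71]]
[-0.02 -0.03  0.  ]
180 [0.0099807  0.01459527 0.04264385]
```

Emit:
arm_command(
  dp=[
    [0.1, 0, 0.1],
    [0.1, 0, 0.1],
    [0.05, 0, 0.05],
    [0, 0, 0],
  ],
  angular=[
    [0, 0, 0],
    [0, 0, 0],
    [0, 0, 0],
    [0, 0, 0],
  ],
  claw=[0.3, 0.3, 0.3, 0.3],
)

```text
clock: 16.75
position: [0.3975, -0.151, 0.0638]
ee_rot: [2.757, 0.463, -1.135]
force: [0.5, 1.0, 6.1]
width: 0.563
gripper_force: 29.9
```

Emit:
arm_command(
  dp=[
    [0.05, 0, 0.05],
    [0, 0, 0],
  ],
  angular=[
    [0, 0, 0],
    [0, 0, 0],
  ],
  claw=[0.3, 0.3],
)

```text
clock: 16.95
position: [0.3973, -0.1505, 0.0633]
ee_rot: [2.756, 0.464, -1.137]
force: [1.6, 4.0, 19.5]
width: 0.56
gripper_force: 30.0
```

Emit:
arm_command(
  dp=[
    [0.03, 0, 0.03],
    [0, 0, 0],
  ],
  angular=[
    [0, 0, 0],
    [0, 0, 0],
  ],
  claw=[0.3, 0.3],
)

```text
clock: 17.15
position: [0.3972, -0.1504, 0.0632]
ee_rot: [2.756, 0.464, -1.138]
force: [1.8, 4.9, 28.6]
width: 0.559
gripper_force: 30.0
```

Emit:
arm_command(
  dp=[
    [-0.06, 0, -0.06],
    [0, 0, 0],
    [0, 0, 0],
    [0, 0, 0],
    [0, 0, 0],
    [0, 0, 0],
    [0, 0, 0],
  ],
  angular=[
    [0, 0, 0],
    [0, 0, 0],
    [0, 0, 0],
    [0, 0, 0],
    [0, 0, 0],
    [0, 0, 0],
    [0, 0, 0],
  ],
  claw=[0.3, 0.6, 0.75, 0.9, 1, 1, 1],
)

```text
clock: 17.85
position: [0.3975, -0.1511, 0.0621]
ee_rot: [2.758, 0.464, -1.135]
force: [0.3, -0.8, 0.7]
width: 0.974
gripper_force: 0.0
```

Emit:
arm_command(
  dp=[
    [-0.2, 0, -0.2],
    [-0.6, 0, -0.6],
    [-0.8, 0, -0.8],
    [-0.8, 0, -0.8],
    [-0.8, 0, -0.8],
    [-0.8, 0, -0.8],
    [-0.6, 0, -0.6],
    [0, 0, 0],
  ],
  angular=[
    [0, 0, 0],
    [0, 0, 0],
    [0, 0, 0],
    [0, 0, 0],
    [0, 0, 0],
    [0, 0, 0],
    [0, 0, 0],
    [0, 0, 0],
  ],
  claw=[1, 1, 1, 1, 1, 1, 1, 1],
)

```text
clock: 18.65
position: [0.3978, -0.1517, 0.2275]
ee_rot: [2.759, 0.463, -1.127]
force: [0.2, 0.1, -0.0]
width: 0.999
gripper_force: 0.0
```

Emit:
arm_command(
  dp=[
    [0, 0, 0],
    [0, 0, 0],
    [0, 0, 0],
    [0, 0, 0],
    [0, 0, 0],
    [0, 0, 0],
    [0, 0, 0],
    [0, 0, 0],
  ],
  angular=[
    [0, 0.7, 0],
    [0, 0.75, 0],
    [0, 0.75, 0],
    [0, 0.75, 0],
    [0, 0.75, 0],
    [0, 0.75, 0],
    [0, 0.75, 0],
    [0, 0, 0],
  ],
  claw=[1, 1, 1, 1, 1, 1, 1, 1],
)

```text
clock: 19.45
position: [0.3941, -0.153, 0.2251]
ee_rot: [-3.098, -0.513, -0.002]
force: [-0.8, 0.4, -0.8]
width: 0.997
gripper_force: 0.0
```

```bash
python3 - <<'E'
from st import *
print(turn(R,tool(.335,0,-1)))
for n in("side","top"): np.savez(n+"2.npz",**arm.get_image(n))
s=load("side2.npz")["frame"]; t=load("top2.npz")["frame"]
cv2.imwrite("pics/s5.png",cv2.convertScaleAbs(np.hstack([cv2.resize(s[60:260,140:340,::-1],(400,400),interpolation=cv2.INTER_CUBIC),cv2.resize(t[140:260,210:330,::-1],(400,400),interpolation=cv2.INTER_CUBIC)]),alpha=1.4))
E
```

```text
{'clock': np.float64(19.45), 'joints': array([ 0.494,  0.125, -0.274,  2.017,  0.038,  1.004, -1.04 ]), 'position': array([ 0.394, -0.153,  0.225]), 'force': array([-0.751,  0.361, -0.756]), 'ft_torque': array([-0.063,  0.182,  0.023]), 'width': np.float64(0.997)}
[[0.947, 0.322, 0.001], [0.322, -0.947, 0.002], [0.001, -0.001, -1.0]]
[-0.01 -0.01 -0.04]
```

View pics/s5.png

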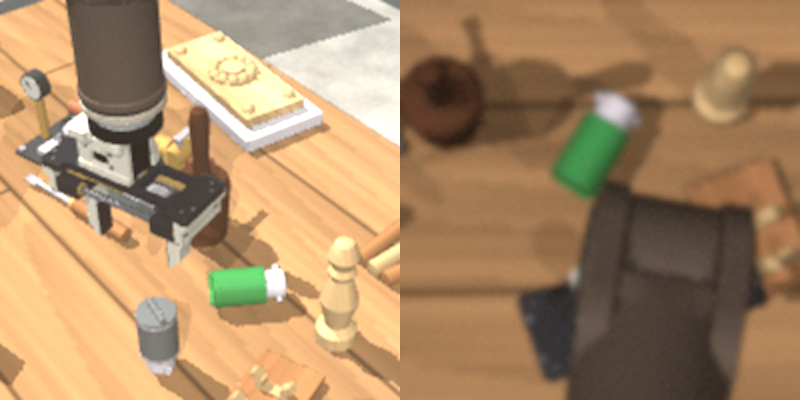

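The side crop shows the canister standing on its neck at (157,335), crown rib running diagonally at (157,312). The gripper is clear above it. Measuring the crown and rib from the side view.

```bash
cat > rib.py <<'E'
from h import *
def rectify(d,c,h,half=.035,px=300):
    "view of the level plane at height h, x right, y up"
    g=np.linspace(-half,half,px); X,Y=np.meshgrid(c[0]+g,c[1]+g[::-1])
    q=np.stack([X,Y,np.full_like(X,h)],-1)@d["R"].T+d["t"]; k=q@d["K"].T
    return cv2.remap(d["frame"],(k[...,0]/k[...,2]).astype(np.float32),(k[...,1]/k[...,2]).astype(np.float32),cv2.INTER_CUBIC)
E
python3 - <<'E'
from rib import *
S=load("side2.npz"); T0=load("top0.npz"); S0=load("side0.npz")
P=cloud(S); m=(np.hypot(P[...,0]-.41,P[...,1]+.147)<.045)&(P[...,2]>.092)&(P[...,2]<.12)
q=P[m]; print(len(q),cv2.minEnclosingCircle(q[:,:2].astype(np.float32)),q[:,2].min(),q[:,2].max(),q.mean(0))
a=rectify(S,(.41,-.147),.1); b=rectify(S0,(.595,.187),.146); c=rectify(T0,(.595,.187),.146)
e=rectify(S0,(.564,.298),.065,.045);f=rectify(T0,(.564,.298),.065,.045)
z=np.zeros_like(a)
im=np.vstack([np.hstack([a,b,c]),np.hstack([z,e,f])])[:,:,::-1]
im=cv2.resize(cv2.convertScaleAbs(im,alpha=1.5),(800,533))
cv2.imwrite("pics/s6.png",im)
E
```

```text
285 ((0.4109285771846771, -0.14936977624893188), 0.027229472994804382) 0.09222853023115235 0.10664963475825401 [ 0.40893686 -0.15250276  0.09929512]
```

View pics/s6.png

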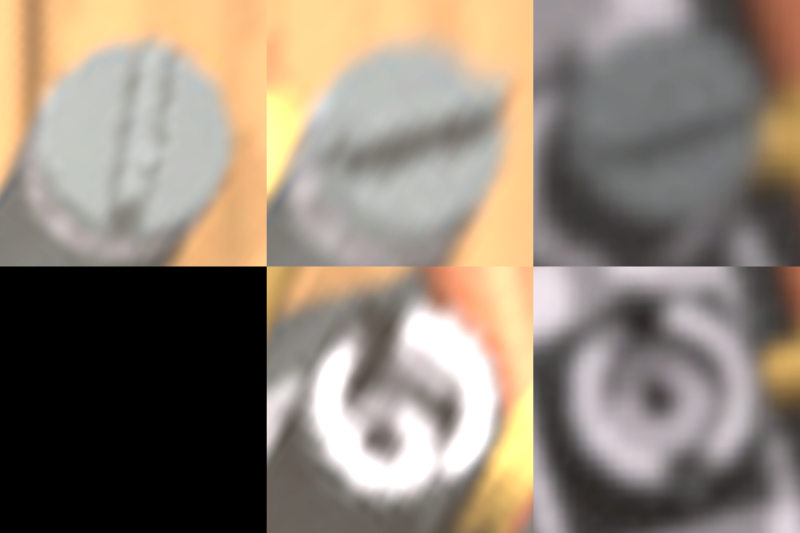

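The rectified views show:
- **Standing canister:** crown centre at tile (135,136), rib at about 82°.
- **Fixed canister's rib:** about 15.6°.
- **Empty collar ring:** centred at (404,398) in the side view and (661,394) in the top view. That puts the collar at about (0.564, 0.2986) with a yaw of about 0.275.

Next I'll regrasp from above, with the tool turned a quarter turn CCW to leave wrist range.

Emit:
arm_command(
  dp=[
    [0, 0, 0],
    [0, 0, 0],
    [0, 0, 0],
    [0, 0, 0],
    [0, 0, 0],
    [0, 0, 0],
    [0, 0, 0],
    [0, 0, 0],
    [0, 0, 0],
    [0, 0, 0],
  ],
  angular=[
    [0, 0, -0.95],
    [0, 0, -0.95],
    [0, 0, -0.95],
    [0, 0, -0.95],
    [0, 0, -0.95],
    [0, 0, -0.95],
    [0, 0, -0.95],
    [0, 0, -0.95],
    [0, 0, -0.95],
    [0, 0, -0.95],
  ],
  claw=[1, 1, 1, 1, 1, 1, 1, 1, 1, 1],
)

```text
clock: 20.55
position: [0.3978, -0.1508, 0.2244]
ee_rot: [-1.992, -2.423, 0.0]
force: [-1.6, 0.6, -0.1]
width: 0.999
gripper_force: 0.0
```

Emit:
arm_command(
  dp=[
    [0, 0, 0],
    [0, 0, 0],
  ],
  angular=[
    [0, 0, -0.95],
    [0, 0, 0],
  ],
  claw=[1, 1],
)

```text
clock: 20.75
position: [0.3977, -0.1509, 0.2244]
ee_rot: [-1.82, -2.556, -0.001]
force: [0.5, 0.8, 0.5]
width: 1.0
gripper_force: 0.0
```

```bash
python3 - <<'E'
from st import *
y=np.arctan2(R.as_matrix()[1,0],R.as_matrix()[0,0]); print("yaw",y,turn(R,tool(y,0,-1)))
print(u(R,np.array([.4104,-.1474,.12])-p))
E
```

```text
{'clock': np.float64(20.75), 'joints': array([ 0.632,  0.148, -0.437,  2.   ,  0.071,  1.013,  0.494]), 'position': array([ 0.398, -0.151,  0.224]), 'force': array([0.509, 0.764, 0.496]), 'ft_torque': array([-0.04 ,  0.013, -0.05 ]), 'width': np.float64(1.0)}
[[-0.327, 0.945, -0.003], [0.945, 0.327, 0.003], [0.004, -0.002, -1.0]]
yaw 1.9040603967059992 [-0.01 -0.02  0.  ]
[-0.05  0.53  4.17]
```

Emit:
arm_command(
  dp=[
    [0, 0.13, 0.5],
    [0, 0.13, 0.8],
    [0, 0.13, 0.9],
    [-0.05, 0.14, 0.9],
    [0, 0, 0.9],
    [0, 0, 0.8],
    [0, 0, 0.8],
    [0, 0, 0.5],
    [0, 0, 0.33],
    [0, 0, 0],
  ],
  angular=[
    [0, -0.02, 0],
    [0, 0, 0],
    [0, 0, 0],
    [0, 0, 0],
    [0, 0, 0],
    [0, 0, 0],
    [0, 0, 0],
    [0, 0, 0],
    [0, 0, 0],
    [0, 0, 0],
  ],
  claw=[1, 1, 1, 1, 1, 1, 1, 1, 1, 1],
)

```text
clock: 21.75
position: [0.4097, -0.148, 0.063]
ee_rot: [-1.828, -2.553, 0.002]
force: [-0.6, 0.2, -0.1]
width: 0.996
gripper_force: 0.0
```

Emit:
arm_command(
  dp=[
    [0, 0, 0],
    [0, 0, 0],
    [0, 0, 0],
    [0, 0, 0],
    [0, 0, 0],
    [0, 0, 0],
    [0, 0, 0],
    [0, 0, 0],
  ],
  angular=[
    [0, 0, 0],
    [0, 0, 0],
    [0, 0, 0],
    [0, 0, 0],
    [0, 0, 0],
    [0, 0, 0],
    [0, 0, 0],
    [0, 0, 0],
  ],
  claw=[0.3, 0.3, 0.3, 0.3, 0.3, 0.3, 0.3, 0.3],
  force=40,
)

```text
clock: 22.55
position: [0.4101, -0.1487, 0.0643]
ee_rot: [1.827, 2.554, -0.0]
force: [0.3, -0.1, 3.1]
width: 0.559
gripper_force: 39.9
```

Emit:
arm_command(
  dp=[
    [0, 0, -0.2],
    [0, 0, -0.6],
    [0, 0, -0.8],
    [0, 0, -0.9],
    [0, 0, -0.9],
    [0, 0, -0.9],
    [0, 0, -0.6],
    [0, 0, 0],
  ],
  angular=[
    [0, 0, 0],
    [0, 0, 0],
    [0, 0, 0],
    [0, 0, 0],
    [0, 0, 0],
    [0, 0, 0],
    [0, 0, 0],
    [0, 0, 0],
  ],
  claw=[0.3, 0.3, 0.3, 0.3, 0.3, 0.3, 0.3, 0.3],
)

```text
clock: 23.35
position: [0.4105, -0.1487, 0.1881]
ee_rot: [1.826, 2.553, 0.0]
force: [0.7, -0.7, -2.7]
width: 0.561
gripper_force: 39.9
```

```bash
python3 - <<'E'
from st import *
y=np.arctan2(R.as_matrix()[1,0],R.as_matrix()[0,0]); print("yaw",y,turn(R,tool(y,0,-1)))
print(u(R,np.array([.43,.12,.21])-p),u(R,np.array([.564,.2986,.21])-[.43,.12,.21]))
E
```

```text
{'clock': np.float64(23.35), 'joints': array([ 0.609,  0.207, -0.444,  2.034,  0.113,  0.921,  0.434]), 'position': array([ 0.41 , -0.149,  0.188]), 'force': array([ 0.748, -0.657, -2.656]), 'ft_torque': array([-0.079, -0.014, -0.046]), 'width': np.float64(0.561)}
[[-0.323, 0.946, 0.003], [0.946, 0.323, -0.002], [-0.003, 0.002, -1.0]]
yaw 1.8997589676785134 [0.01 0.02 0.  ]
[ 9.92  4.21 -0.89] [5.03 7.38 0.  ]
```

Emit:
arm_command(
  dp=[
    [0.5, 0.2, -0.08],
    [0.9, 0.4, -0.08],
    [0.95, 0.4, -0.08],
    [0.95, 0.4, -0.08],
    [0.95, 0.4, -0.08],
    [0.95, 0.4, -0.08],
    [0.95, 0.4, -0.08],
    [0.95, 0.4, -0.08],
    [0.95, 0.4, -0.08],
    [0.95, 0.4, -0.08],
  ],
  angular=[
    [0, 0, 0],
    [0, 0, 0],
    [0, 0, 0],
    [0, 0, 0],
    [0, 0, 0],
    [0, 0, 0],
    [0, 0, 0],
    [0, 0, 0],
    [0, 0, 0],
    [0, 0, 0],
  ],
  claw=[0.3, 0.3, 0.3, 0.3, 0.3, 0.3, 0.3, 0.3, 0.3, 0.3],
)

```text
clock: 24.35
position: [0.4255, 0.0968, 0.2053]
ee_rot: [-1.826, -2.555, 0.003]
force: [0.0, -0.1, -1.8]
width: 0.56
gripper_force: 39.9
```

Emit:
arm_command(
  dp=[
    [0.9, 0.4, -0.08],
    [0.63, 0.9, 0],
    [0.63, 0.9, 0],
    [0.63, 0.9, 0],
    [0.63, 0.9, 0],
    [0.63, 0.9, 0],
    [0.63, 0.9, 0],
    [0.63, 0.9, 0],
    [0.63, 0.9, 0],
    [0, 0, 0],
  ],
  angular=[
    [0, 0, 0],
    [0, 0, 0],
    [0, 0, 0],
    [0, 0, 0],
    [0, 0, 0],
    [0, 0, 0],
    [0, 0, 0],
    [0, 0, 0],
    [0, 0, 0],
    [0, 0, 0],
  ],
  claw=[0.3, 0.3, 0.3, 0.3, 0.3, 0.3, 0.3, 0.3, 0.3, 0.3],
)

```text
clock: 25.35
position: [0.5581, 0.3011, 0.2062]
ee_rot: [-1.822, -2.556, 0.001]
force: [-0.7, 0.2, -2.8]
width: 0.562
gripper_force: 39.9
```

Emit:
arm_command(
  dp=[
    [0, 0, 0],
    [0, 0, 0],
    [0, 0, 0],
    [0, 0, 0],
    [0, 0, 0],
  ],
  angular=[
    [0, 0, -0.7],
    [0, 0, -0.7],
    [0, 0, -0.7],
    [0, 0, -0.7],
    [0, 0, 0],
  ],
  claw=[0.3, 0.3, 0.3, 0.3, 0.3],
)

```text
clock: 25.85
position: [0.5574, 0.2967, 0.2068]
ee_rot: [-1.251, -2.88, 0.004]
force: [-0.6, 0.0, -3.9]
width: 0.563
gripper_force: 39.9
```

```bash
python3 - <<'E'
from st import *
y=np.arctan2(R.as_matrix()[1,0],R.as_matrix()[0,0]); print("yaw",y,turn(R,tool(y,0,-1)))
print(u(R,np.array([.564,.2986,.145])-p))
for n in("side","top"): np.savez(n+"3.npz",**arm.get_image(n))
s=load("side3.npz")["frame"]
cv2.imwrite("pics/s7.png",cv2.convertScaleAbs(cv2.resize(s[60:160,120:240,::-1],(720,600),interpolation=cv2.INTER_CUBIC),alpha=1.4))
E
```

```text
{'clock': np.float64(25.85), 'joints': array([-0.132,  0.557, -0.686,  1.536,  0.37 ,  1.184, -0.134]), 'position': array([0.557, 0.297, 0.207]), 'force': array([-0.641,  0.019, -3.918]), 'ft_torque': array([-0.091,  0.014,  0.003]), 'width': np.float64(0.563)}
[[-0.683, 0.731, -0.002], [0.731, 0.683, -0.002], [0.0, -0.003, -1.0]]
yaw 2.322026105785437 [-0.02 -0.    0.  ]
[-0.13  0.25  2.47]
```

View pics/s7.png

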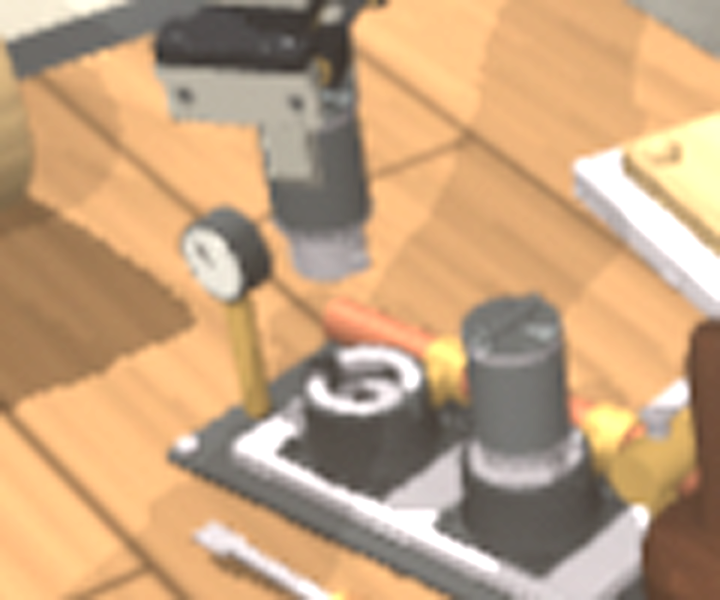

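The crop shows the canister held vertical, neck end at about (330,265), above the empty collar centred at about (363,385). Comparing that with the projected estimates, then descending.

```bash
python3 - <<'E'
from h import *
S=load("side3.npz")
for nm,X in dict(neck_end=(.5574,.2967,.1424),bodyend=(.5574,.2967,.1704),collar=(.564,.2986,.065),plus_x=(.574,.2986,.065),plus_y=(.564,.3086,.065)).items():
    q=S["K"]@(S["R"]@X+S["t"]); q=q[:2]/q[2]; print(nm,((q-[120,60])*6).round(1))
f=S["frame"]; h=cv2.cvtColor(f,cv2.COLOR_RGB2HSV); 
# body width at rows: print transitions of the neck
for r in (98,100,102): print(r,h[r,164:186,1].tolist(),h[r,164:186,2].tolist())
E
```

```text
neck_end [328.9 260.9]
bodyend [321.5 214.5]
collar [356.9 376.7]
plus_x [372.7 370.1]
plus_y [347.5 368.5]
98 [123, 116, 83, 31, 17, 12, 15, 13, 15, 15, 15, 15, 17, 14, 19, 18, 77, 119, 123, 122, 123, 122] [181, 174, 144, 107, 89, 86, 85, 80, 84, 84, 84, 87, 91, 88, 94, 101, 126, 171, 179, 182, 182, 182]
100 [110, 122, 121, 105, 55, 14, 13, 13, 11, 11, 13, 11, 13, 12, 13, 14, 49, 105, 121, 124, 123, 122] [127, 171, 175, 167, 130, 110, 118, 118, 116, 117, 116, 115, 117, 110, 115, 107, 114, 153, 181, 179, 180, 182]
102 [68, 110, 122, 109, 67, 15, 12, 14, 12, 12, 12, 12, 12, 15, 12, 12, 27, 84, 121, 122, 120, 121] [75, 130, 171, 168, 149, 122, 124, 130, 132, 132, 129, 127, 125, 123, 126, 130, 133, 157, 188, 186, 182, 177]
```

Emit:
arm_command(
  dp=[
    [-0.06, 0.12, 0.4],
    [-0.07, 0.13, 0.6],
    [0, 0, 0.6],
    [0, 0, 0.5],
    [0, 0, 0.2],
    [0, 0, 0],
  ],
  angular=[
    [0, 0, 0],
    [0, 0, 0],
    [0, 0, 0],
    [0, 0, 0],
    [0, 0, 0],
    [0, 0, 0],
  ],
  claw=[0.3, 0.3, 0.3, 0.3, 0.3, 0.3],
)

```text
clock: 26.55
position: [0.565, 0.2985, 0.1495]
ee_rot: [-1.254, -2.879, 0.003]
force: [0.1, 0.7, -2.3]
width: 0.562
gripper_force: 39.9
```

```bash
python3 - <<'E'
from rib import *
for n in("side0","side3","top0"):
    d=load(n+".npz"); c=np.array([.564,.2986]); im=rectify(d,c,.065,.05,400)   # 4 px/mm
    g=cv2.cvtColor(im,cv2.COLOR_RGB2HSV); sat=g[...,1]; v=g[...,2]
    yy,xx=np.indices(v.shape); near=np.hypot(xx-200,yy-200)<40*4
    t,_=cv2.threshold(v[near].reshape(-1,1),0,255,cv2.THRESH_OTSU)
    m=((v>t)&(sat<80)&(np.hypot(xx-200,yy-200)<36*4)).astype(np.uint8)
    k,l,st,ce=cv2.connectedComponentsWithStats(m); i=1+np.argmax(st[1:,4]); m=(l==i).astype(np.uint8)
    hull=cv2.convexHull(max(cv2.findContours(m,0,cv2.CHAIN_APPROX_NONE)[0],key=len)); e=cv2.fitEllipse(hull); (mx,my),r=cv2.minEnclosingCircle(hull)
    f=lambda x,y:(c+[(x-199.5)/4000,-(y-199.5)/4000]).round(4)
    print(n,t,"ell",f(*e[0]),np.round(np.array(e[1])/4,1),"mec",f(mx,my),r/4)
    # dark screw hole in plate centre is at z=.0535
    cv2.imwrite(f"pics/m_{n}.png",np.hstack([im[:,:,::-1],cv2.cvtColor(m*255,8)]))
a=[cv2.imread(f"pics/m_{n}.png") for n in("side0","top0")]
cv2.imwrite("pics/m8.png",cv2.resize(np.vstack(a),(600,600)))
E
```

```text
side0 143.0 ell [0.5665 0.2977] [60.7 66.8] mec [0.5659 0.2984] 34.03240966796875
side3 126.0 ell [0.5666 0.2976] [61.  66.8] mec [0.5661 0.2984] 34.03240966796875
top0 88.0 ell [0.5639 0.3017] [63.8 67.5] mec [0.5644 0.301 ] 33.72373962402344
```

View pics/m8.png

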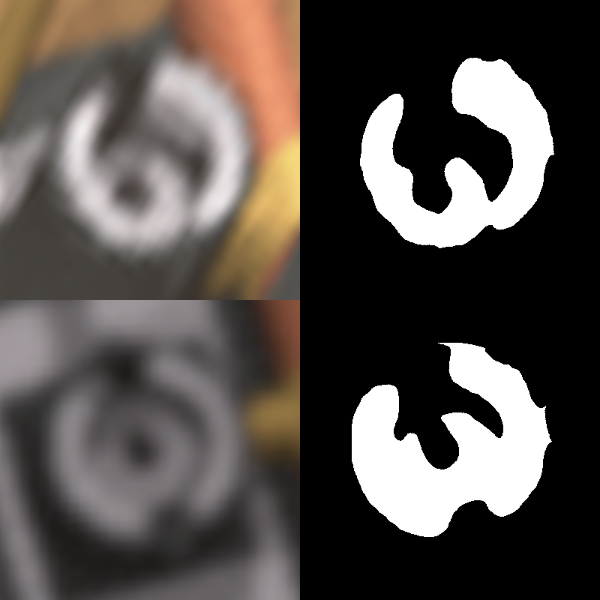

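The ring's outer edge spans tile x 65–245, y 60–250 in the side view and x 52–240, y 45–245 in the top view. Averaged, that gives (0.5645, 0.2985), which matches the current position. Descending in small steps and watching the force.

Emit:
arm_command(
  dp=[
    [0, 0, 0.4],
    [0, 0, 0.3],
    [0, 0, 0.1],
    [0, 0, 0],
  ],
  angular=[
    [0, 0, 0],
    [0, 0, 0],
    [0, 0, 0],
    [0, 0, 0],
  ],
  claw=[0.3, 0.3, 0.3, 0.3],
)

```text
clock: 26.95
position: [0.5654, 0.2986, 0.1303]
ee_rot: [1.255, 2.88, -0.002]
force: [-0.5, -0.1, -3.2]
width: 0.558
gripper_force: 39.9
```

Emit:
arm_command(
  dp=[
    [0, 0, 0.1],
    [0, 0, 0.1],
    [0, 0, 0],
  ],
  angular=[
    [0, 0, 0],
    [0, 0, 0],
    [0, 0, 0],
  ],
  claw=[0.3, 0.3, 0.3],
)

```text
clock: 27.25
position: [0.5655, 0.2987, 0.1256]
ee_rot: [1.255, 2.88, -0.001]
force: [-0.5, 0.1, -3.3]
width: 0.556
gripper_force: 39.9
```

```bash
python3 st.py
```

```text
{'clock': np.float64(27.25), 'joints': array([-0.155,  0.641, -0.648,  1.609,  0.433,  1.039, -0.182]), 'position': array([0.565, 0.299, 0.126]), 'force': array([-0.487,  0.147, -3.315]), 'ft_torque': array([-0.093,  0.059,  0.01 ]), 'width': np.float64(0.556)}
[[-0.681, 0.732, 0.0], [0.732, 0.681, -0.001], [-0.001, -0.001, -1.0]]
```

Emit:
arm_command(
  dp=[
    [0, 0, 0.1],
    [0, 0, 0.06],
    [0, 0, 0],
  ],
  angular=[
    [0, 0, 0],
    [0, 0, 0],
    [0, 0, 0],
  ],
  claw=[0.3, 0.3, 0.3],
)

```text
clock: 27.55
position: [0.5655, 0.2988, 0.1215]
ee_rot: [1.255, 2.88, -0.001]
force: [0.8, -0.1, -3.6]
width: 0.56
gripper_force: 39.9
```

Emit:
arm_command(
  dp=[
    [0, 0, 0.08],
    [0, 0, 0.06],
    [0, 0, 0],
  ],
  angular=[
    [0, 0, 0],
    [0, 0, 0],
    [0, 0, 0],
  ],
  claw=[0.3, 0.3, 0.3],
)

```text
clock: 27.85
position: [0.5655, 0.2989, 0.1181]
ee_rot: [1.255, 2.88, -0.001]
force: [0.5, -0.3, -3.0]
width: 0.559
gripper_force: 39.9
```

```bash
python3 st.py
```

```text
{'clock': np.float64(27.85), 'joints': array([-0.157,  0.649, -0.645,  1.616,  0.439,  1.026, -0.187]), 'position': array([0.566, 0.299, 0.118]), 'force': array([ 0.504, -0.283, -2.997]), 'ft_torque': array([-0.088, -0.048, -0.035]), 'width': np.float64(0.559)}
[[-0.681, 0.732, 0.0], [0.732, 0.681, -0.001], [-0.001, -0.0, -1.0]]
```

Emit:
arm_command(
  dp=[
    [0, 0, 0.1],
    [0, 0, 0.1],
    [0, 0, 0.08],
    [0, 0, 0],
  ],
  angular=[
    [0, 0, 0],
    [0, 0, 0],
    [0, 0, 0],
    [0, 0, 0],
  ],
  claw=[0.3, 0.3, 0.3, 0.3],
)

```text
clock: 28.25
position: [0.5657, 0.2989, 0.1115]
ee_rot: [1.254, 2.879, -0.001]
force: [-2.2, -2.1, 4.3]
width: 0.559
gripper_force: 39.9
```

Emit:
arm_command(
  dp=[
    [0, 0, 0.1],
    [0, 0, 0.1],
    [0, 0, 0.08],
    [0, 0, 0],
    [0, 0, 0],
  ],
  angular=[
    [0, 0, 0],
    [0, 0, 0],
    [0, 0, 0],
    [0, 0, 0],
    [0, 0, 0],
  ],
  claw=[0.3, 0.3, 0.3, 0.3, 0.3],
)

```text
clock: 28.75
position: [0.5657, 0.299, 0.1052]
ee_rot: [1.254, 2.879, -0.0]
force: [-2.7, -1.9, 9.3]
width: 0.56
gripper_force: 39.9
```

```bash
python3 st.py
```

```text
{'clock': np.float64(28.75), 'joints': array([-0.162,  0.662, -0.638,  1.628,  0.451,  1.002, -0.196]), 'position': array([0.566, 0.299, 0.105]), 'force': array([-2.713, -1.932,  9.336]), 'ft_torque': array([-0.911,  0.992,  0.006]), 'width': np.float64(0.56)}
[[-0.681, 0.732, 0.001], [0.732, 0.681, -0.001], [-0.001, 0.0, -1.0]]
```

Emit:
arm_command(
  dp=[
    [0, -0.04, 0.04],
    [0, 0, 0.04],
    [0, 0, 0],
    [0, 0, 0],
  ],
  angular=[
    [0, 0, 0],
    [0, 0, 0],
    [0, 0, 0],
    [0, 0, 0],
  ],
  claw=[0.3, 0.3, 0.3, 0.3],
)

```text
clock: 29.15
position: [0.5656, 0.2989, 0.1037]
ee_rot: [1.254, 2.878, 0.002]
force: [-2.0, -1.9, 10.3]
width: 0.565
gripper_force: 39.9
```

```bash
python3 st.py
```

```text
{'clock': np.float64(29.15), 'joints': array([-0.161,  0.662, -0.637,  1.632,  0.452,  0.997, -0.198]), 'position': array([0.566, 0.299, 0.104]), 'force': array([-2.049, -1.917, 10.322]), 'ft_torque': array([-0.651,  0.612, -0.017]), 'width': np.float64(0.565)}
[[-0.681, 0.732, 0.002], [0.732, 0.681, 0.001], [-0.001, 0.002, -1.0]]
```

Emit:
arm_command(
  dp=[
    [0, 0, 0.02],
    [0, 0, 0],
    [0, 0, 0],
    [0, 0, 0],
  ],
  angular=[
    [0, 0, 0.5],
    [0, 0, 0.7],
    [0, 0, 0.7],
    [0, 0, 0],
  ],
  claw=[0.3, 0.3, 0.3, 0.3],
)

```text
clock: 29.55
position: [0.5659, 0.2986, 0.1034]
ee_rot: [1.655, 2.667, 0.003]
force: [-1.1, -2.1, 10.8]
width: 0.56
gripper_force: 39.9
```

```bash
python3 st.py
```

```text
{'clock': np.float64(29.55), 'joints': array([-0.204,  0.644, -0.566,  1.636,  0.401,  0.977, -0.446]), 'position': array([0.566, 0.299, 0.103]), 'force': array([-1.084, -2.137, 10.848]), 'ft_torque': array([-0.667,  0.535, -0.1  ]), 'width': np.float64(0.56)}
[[-0.444, 0.896, 0.003], [0.896, 0.444, 0.0], [-0.001, 0.003, -1.0]]
```

Emit:
arm_command(
  dp=[
    [0, 0, 0],
    [0, 0, 0],
    [0, 0, 0],
    [0, 0, 0],
    [0, 0, 0],
    [0, 0, 0],
    [0, 0, 0],
    [0, 0, 0],
    [0, 0, 0],
    [0, 0, 0],
  ],
  angular=[
    [0, 0, 0.8],
    [0, 0, 0.8],
    [0, 0, 0.8],
    [0, 0, 0.8],
    [0, 0, 0.8],
    [0, 0, 0.8],
    [0, 0, 0.8],
    [0, 0, 0.8],
    [0, 0, 0.8],
    [0, 0, 0],
  ],
  claw=[0.3, 0.3, 0.3, 0.3, 0.3, 0.3, 0.3, 0.3, 0.3, 0.3],
)

```text
clock: 30.55
position: [0.5642, 0.299, 0.1029]
ee_rot: [2.793, 1.439, 0.0]
force: [-5.0, -1.3, 11.6]
width: 0.562
gripper_force: 39.9
```

```bash
python3 st.py
```

```text
{'clock': np.float64(30.55), 'joints': array([-0.376,  0.595, -0.294,  1.654,  0.206,  0.923, -1.366]), 'position': array([0.564, 0.299, 0.103]), 'force': array([-4.982, -1.262, 11.583]), 'ft_torque': array([-0.44 ,  1.537, -0.131]), 'width': np.float64(0.562)}
[[0.581, 0.814, 0.0], [0.814, -0.581, -0.0], [0.0, 0.0, -1.0]]
```

Emit:
arm_command(
  dp=[
    [0, 0, 0],
    [0, 0, 0],
    [0, 0, 0],
  ],
  angular=[
    [0, 0, 0.5],
    [0, 0, 0.5],
    [0, 0, 0],
  ],
  claw=[0.3, 0.3, 0.3],
)

```text
clock: 30.85
position: [0.5641, 0.2992, 0.1029]
ee_rot: [-2.891, -1.228, -0.0]
force: [-5.5, -1.4, 10.9]
width: 0.562
gripper_force: 39.9
```

Emit:
arm_command(
  dp=[
    [0, 0, 0],
    [0, 0, 0],
    [0, 0, 0],
  ],
  angular=[
    [0, 0, 0.35],
    [0, 0, 0],
    [0, 0, 0],
  ],
  claw=[0.3, 0.3, 0.3],
)

```text
clock: 31.15
position: [0.5641, 0.2993, 0.1029]
ee_rot: [-2.921, -1.155, -0.0]
force: [-4.4, -1.1, 11.4]
width: 0.559
gripper_force: 39.9
```

```bash
python3 - <<'E'
from st import *
print("yaw",np.arctan2(R.as_matrix()[1,0],R.as_matrix()[0,0]))
E
```

```text
{'clock': np.float64(31.15), 'joints': array([-0.409,  0.589, -0.244,  1.657,  0.17 ,  0.916, -1.535]), 'position': array([0.564, 0.299, 0.103]), 'force': array([-4.374, -1.132, 11.384]), 'ft_torque': array([-0.186,  1.841,  0.   ]), 'width': np.float64(0.559)}
[[0.729, 0.684, 0.0], [0.684, -0.729, 0.001], [0.0, -0.0, -1.0]]
yaw 0.7533009729300183
```

Emit:
arm_command(
  dp=[
    [0, 0, -0.08],
    [0, 0, -0.08],
    [0, 0, 0],
    [0, 0, 0],
  ],
  angular=[
    [0, 0, 0],
    [0, 0, 0],
    [0, 0, 0],
    [0, 0, 0],
  ],
  claw=[0.3, 0.3, 0.3, 0.3],
)

```text
clock: 31.55
position: [0.5641, 0.2992, 0.1067]
ee_rot: [-2.921, -1.155, -0.0]
force: [-4.9, -0.6, 10.7]
width: 0.561
gripper_force: 39.9
```

Emit:
arm_command(
  dp=[
    [0, 0, -0.06],
    [0, 0, 0],
    [0, 0, 0],
  ],
  angular=[
    [0, 0, 0],
    [0, 0, 0],
    [0, 0, 0],
  ],
  claw=[0.3, 0.3, 0.3],
)

```text
clock: 31.85
position: [0.564, 0.2993, 0.108]
ee_rot: [-2.921, -1.155, 0.0]
force: [-5.5, -0.0, 8.0]
width: 0.563
gripper_force: 39.9
```

```bash
python3 st.py
```

```text
{'clock': np.float64(31.85), 'joints': array([-0.408,  0.583, -0.245,  1.652,  0.167,  0.927, -1.533]), 'position': array([0.564, 0.299, 0.108]), 'force': array([-5.485, -0.023,  7.961]), 'ft_torque': array([-0.076,  1.484,  0.021]), 'width': np.float64(0.563)}
[[0.729, 0.684, -0.0], [0.684, -0.729, 0.0], [0.0, -0.001, -1.0]]
```

Emit:
arm_command(
  dp=[
    [-0.03, -0.03, -0.04],
    [0, 0, 0],
    [0, 0, 0],
  ],
  angular=[
    [0, 0, 0],
    [0, 0, 0],
    [0, 0, 0],
  ],
  claw=[0.3, 0.3, 0.3],
)

```text
clock: 32.15
position: [0.5638, 0.2992, 0.1091]
ee_rot: [-2.921, -1.155, -0.002]
force: [-3.1, -0.6, 7.2]
width: 0.56
gripper_force: 39.9
```

Emit:
arm_command(
  dp=[
    [-0.02, -0.02, -0.05],
    [0, 0, 0],
    [0, 0, 0],
  ],
  angular=[
    [0, 0, 0],
    [0, 0, 0],
    [0, 0, 0],
  ],
  claw=[0.3, 0.3, 0.3],
)

```text
clock: 32.45
position: [0.5635, 0.299, 0.11]
ee_rot: [-2.922, -1.155, -0.002]
force: [-0.4, 1.4, 4.8]
width: 0.562
gripper_force: 39.9
```

Emit:
arm_command(
  dp=[
    [0, 0, -0.04],
    [0, 0, 0],
    [0, 0, 0],
  ],
  angular=[
    [0, 0, 0],
    [0, 0, 0],
    [0, 0, 0],
  ],
  claw=[0.3, 0.3, 0.3],
)

```text
clock: 32.75
position: [0.5633, 0.2988, 0.1102]
ee_rot: [2.922, 1.155, 0.001]
force: [2.7, 4.9, -5.1]
width: 0.559
gripper_force: 39.9
```

```bash
python3 st.py
```

```text
{'clock': np.float64(32.75), 'joints': array([-0.408,  0.579, -0.245,  1.653,  0.167,  0.929, -1.533]), 'position': array([0.563, 0.299, 0.11 ]), 'force': array([ 2.654,  4.855, -5.055]), 'ft_torque': array([ 0.977, -0.568,  0.095]), 'width': np.float64(0.559)}
[[0.73, 0.684, 0.001], [0.684, -0.73, 0.0], [0.001, 0.0, -1.0]]
```

The hard stop came at TCP z = 0.110, which is 19 mm deep, so the lugs are in the notches. Releasing and backing straight up.

Emit:
arm_command(
  dp=[
    [0, 0, 0.03],
    [0, 0, 0],
    [0, 0, 0],
    [0, 0, 0],
    [0, 0, 0],
    [0, 0, 0],
    [0, 0, 0],
    [0, 0, 0],
  ],
  angular=[
    [0, 0, 0],
    [0, 0, 0],
    [0, 0, 0],
    [0, 0, 0],
    [0, 0, 0],
    [0, 0, 0],
    [0, 0, 0],
    [0, 0, 0],
  ],
  claw=[0.3, 0.58, 0.65, 0.75, 0.9, 1, 1, 1],
)

```text
clock: 33.55
position: [0.563, 0.2982, 0.1098]
ee_rot: [2.921, 1.154, -0.0]
force: [-0.2, 0.9, -1.0]
width: 0.988
gripper_force: 0.0
```

Emit:
arm_command(
  dp=[
    [0, 0, -0.3],
    [0, 0, -0.6],
    [0, 0, -0.8],
    [0, 0, -0.8],
    [0, 0, -0.8],
    [0, 0, -0.8],
    [0, 0, -0.5],
    [0, 0, 0],
  ],
  angular=[
    [0, 0, 0],
    [0, 0, 0],
    [0, 0, 0],
    [0, 0, 0],
    [0, 0, 0],
    [0, 0, 0],
    [0, 0, 0],
    [0, 0, 0],
  ],
  claw=[1, 1, 1, 1, 1, 1, 1, 1],
)

```text
clock: 34.35
position: [0.564, 0.2991, 0.2276]
ee_rot: [-2.922, -1.154, -0.007]
force: [0.5, 0.1, -0.2]
width: 1.0
gripper_force: 0.0
```

```bash
python3 - <<'E'
from st import *
from rib import rectify
d=arm.get_image("side"); P=cloud(d)
c=np.array([.564,.2986])
for nm,cc in(("placed",c),("fixed",(.595,.187))):
    m=(np.hypot(P[...,0]-cc[0],P[...,1]-cc[1])<.03)&(P[...,2]>.135)&(P[...,2]<.165); q=P[m]
    print(nm,len(q),np.median(q[:,2]).round(4),q[:,2].max().round(4),cv2.minEnclosingCircle(q[:,:2].astype(np.float32)))
s=cv2.resize(d["frame"][90:160,140:250,::-1],(400,400*70//110),interpolation=cv2.INTER_CUBIC)
a=[cv2.resize(rectify(d,x,.146)[:,:,::-1],(254,254)) for x in(c,(.595,.187))]
cv2.imwrite("pics/s9.png",cv2.convertScaleAbs(cv2.hconcat([s[:254],*a])[:, :],alpha=1.4)) if s.shape[0]==254 else print(s.shape)
E
```

```text
{'clock': np.float64(34.35), 'joints': array([-0.399,  0.471, -0.259,  1.522,  0.128,  1.161, -1.5  ]), 'position': array([0.564, 0.299, 0.228]), 'force': array([ 0.466,  0.063, -0.157]), 'ft_torque': array([-0.11 ,  0.057, -0.027]), 'width': np.float64(1.0)}
[[0.73, 0.683, 0.004], [0.683, -0.73, 0.002], [0.004, 0.002, -1.0]]
placed 150 0.1448 0.1557 ((0.5666873455047607, 0.29604828357696533), 0.02805815264582634)
fixed 164 0.1445 0.1519 ((0.5946317911148071, 0.18447522819042206), 0.027448728680610657)
```

View pics/s9.png

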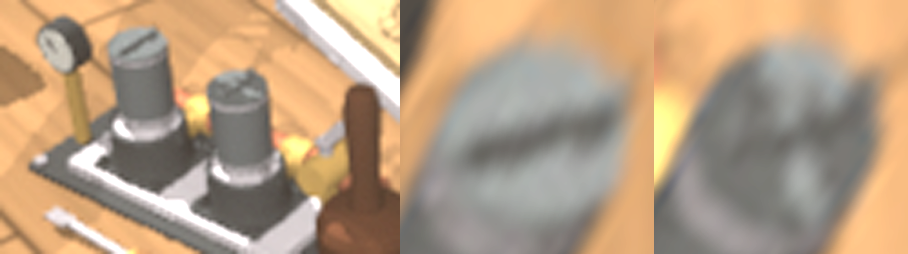

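The new canister at (140,75) stands upright at the same crown height as the fixed one. Its rib is at about 17°, against about 16° for the collar. The gripper is clear, so I'm handing in.

```bash
python3 -c "
from cell import arm
print(arm.sign_off())"
```

```text
the job is handed in; nothing more can be done
None
```

The canister is fitted neck down and locked in the empty head, upright and released, with its crown level with the fixed canister's. I handed the job in at about 34 s; the sign-off returned no verdict, and I saw no sign of the bystanders having moved, though I didn't re-measure them. My last picture was 908 pixels wide, over the 800 limit.

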